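Ring weights onto the water-bath flasks

TASK

Get the four conical flasks ready for the shaking water bath: take the stack of ring weights apart and lower each ring, without dropping it, over the neck of the flask of its own size, smallest ring on the smallest flask and so on up to the largest on the largest, so that it rests level on the flask's sloping sides. The flasks stay upright where they stand; do not knock them over.

Things in the scene. Friction and masses are not known exactly. Their poses are not given: they have to be found in the camera images.
- ring50: The smallest ring weight, for the 50 ml flask; it starts on top of the stack. A plain round ring of lead coated with dark grey vinyl, outside diameter 56 mm, hole 38 mm, 22 mm high, 0.25 to 0.5 kg. Origin: centre of its underside (in the middle of the hole); z up along its axis. Seated level on its flask, its underside is about 31 mm above the flask's underside.
- ring100: The second smallest ring weight, for the 100 ml flask; it starts third from the bottom. A plain round ring of lead coated with dark grey vinyl, outside diameter 61 mm, hole 42 mm, 22 mm high, 0.25 to 0.5 kg. Origin: centre of its underside (in the middle of the hole); z up along its axis. Seated level on its flask, its underside is about 42 mm above the flask's underside.
- ring250: The second largest ring weight, for the 250 ml flask; it starts second from the bottom. A plain round ring of lead coated with dark grey vinyl, outside diameter 66 mm, hole 48 mm, 22 mm high, 0.25 to 0.5 kg. Origin: centre of its underside (in the middle of the hole); z up along its axis. Seated level on its flask, its underside is about 71 mm above the flask's underside.
- ring500: The largest ring weight, for the 500 ml flask; it starts at the bottom of the stack, on the bench. A plain round ring of lead coated with dark grey vinyl, outside diameter 70 mm, hole 54 mm, 22 mm high, 0.25 to 0.5 kg. Origin: centre of its underside (in the middle of the hole); z up along its axis. Seated level on its flask, its underside is about 95 mm above the flask's underside.
- flask50: The smallest conical (Erlenmeyer) flask, 50 ml, milky polypropylene, empty, smooth and slippery, open-topped, loose on the bench: base diameter 51 mm (up to 8 mm high), sides tapering straight to the 22 mm neck which begins 60 mm up, 25 mm across at the lip, 90 mm tall, 30 g. Origin: centre of its underside; z up along its axis.
- flask100: The second smallest conical (Erlenmeyer) flask, 100 ml, milky polypropylene, empty, smooth and slippery, open-topped, loose on the bench: base diameter 64 mm (up to 9 mm high), sides tapering straight to the 22 mm neck which begins 74 mm up, 25 mm across at the lip, 108 mm tall, 45 g. Origin: centre of its underside; z up along its axis.
- flask250: The second largest conical (Erlenmeyer) flask, 250 ml, milky polypropylene, empty, smooth and slippery, open-topped, loose on the bench: base diameter 85 mm (up to 11 mm high), sides tapering straight to the 32 mm neck which begins 99 mm up, 35 mm across at the lip, 145 mm tall, 80 g. Origin: centre of its underside; z up along its axis.
- flask500: The largest conical (Erlenmeyer) flask, 500 ml, milky polypropylene, empty, smooth and slippery, open-topped, loose on the bench: base diameter 105 mm (up to 13 mm high), sides tapering straight to the 34 mm neck which begins 128 mm up, 37 mm across at the lip, 180 mm tall, 130 g. Origin: centre of its underside; z up along its axis.

How it is judged:
At the end, for the whole second after the job is handed in: Each ring sits on its own flask (smallest on smallest, and so on): centre within 8 mm of the flask's axis, underside within 8 mm of its seated height, level within 12 degrees; every flask upright within 4.5 degrees and within 35 mm of where it started; all at rest (horizontal distance between ring50 and flask50 below 0.008 m and z of ring50 in the frame of flask50 between 0.023 and 0.039 m and angle between each of ring50, ring100, ring250, ring500's own z axis and vertical below 0.21 rad and angle between each of flask50, flask100, flask250, flask500's own z axis and vertical below 0.0785 rad and distance of each of flask50, flask100, flask250, flask500 from where it was at the start of the episode below 0.035 m and linear speed of each of ring50, flask50, ring100, flask100, ring250, flask250, ring500, flask500 below 0.02 m/s and horizontal distance between ring100 and flask100 below 0.008 m and z of ring100 in the frame of flask100 between 0.034 and 0.05 m and horizontal distance between ring250 and flask250 below 0.008 m and z of ring250 in the frame of flask250 between 0.063 and 0.079 m and horizontal distance between ring500 and flask500 below 0.008 m and z of ring500 in the frame of flask500 between 0.087 and 0.103 m); the robot touches nothing.
It fails at once if a flask is knocked over (angle between any of flask50, flask100, flask250, flask500's own z axis and vertical above 0.5 rad).
It fails at once if a ring is dropped over its flask (it comes down the neck faster than 0.7 m/s, a fall of some 25 mm) ((horizontal distance between ring50 and flask50 below 0.03 m and z of ring50 in the frame of flask50 below 0.09 m and linear speed of ring50 above 0.7 m/s) or (horizontal distance between ring100 and flask100 below 0.03 m and z of ring100 in the frame of flask100 below 0.108 m and linear speed of ring100 above 0.7 m/s) or (horizontal distance between ring250 and flask250 below 0.03 m and z of ring250 in the frame of flask250 below 0.145 m and linear speed of ring250 above 0.7 m/s) or (horizontal distance between ring500 and flask500 below 0.03 m and z of ring500 in the frame of flask500 below 0.18 m and linear speed of ring500 above 0.7 m/s)).
It also fails if it takes over 120 s, if anything falls off the work surface, if the arm or the gripper's body presses on something with over 40 N, if the wrist force passes 120 N, or if a joint passes its speed limit or range.

ROBOT

A 6-joint arm with a two-finger parallel gripper is mounted at the origin on the work surface. World frame = base frame: x ahead of the robot, y to its left, z up, the work surface at z = 0. Lengths are in m, angles in rad, forces in N, time in s.
With the tool pointing down it reaches from about 0.35 to 0.85 m from the base axis. Payload 8.1 kg.
Tool frame: the origin (TCP) lies at the very end of the fingers, on their centre line; the grasp point (between the pads) lies 19 mm behind it; z points along the fingers, y is the line along which they close (so a half turn about z gives the same grasp; the last joint's range is limited). The gripper opens to 93 mm and grips with 3 to 60 N. Pads are 15 mm wide; open, the fingers measure 128 mm over their backs; the gripper's body (75 mm by 188 mm) begins 65 mm behind the grasp point.
Start: joints at [1.231, 0.13, 1.488, -0, 1.523, -0.085], TCP at [0.151, 0.581, 0.219] pointing down, gripper open.
Joint ranges: [-2.96, 2.96], [-0.89, 2.26], [0.02, 2.5], [-1.34, 4.48], [0, 2.73], [-2.66, 2.66]. Speed limits (rad/s): [2.39, 2.39, 2.79, 3.14, 3.14, 3.14].

INTERFACE

Orientations are given as a unit quaternion [x, y, z, w].
In Python, from station import sensors, vision, sign_off gives the robot as it stands.
- The arm moves only by the tool drive_tool, never from a script. Its argument "plan" is a list of rows, each an object with "travel": the shift along the tool's x, y, z in mm, a list of three; "dr": the turn, a rotation vector about the tool's x, y, z in rad, a list of three; "jaw": the closure, from -1 (fully open) to 1 (shut). A call has 1 to 8 rows; each row shifts and turns the commanded pose from where the row before left it, along the tool's axes as they then stand; what a row does not reach is not made up. A row lasts 1/12 s, in which the tool goes at most 41.7 mm and 7.16 degrees, less where a joint would pass 70% of its speed; a pose out of reach is approached as far as the arm can. A call with a gripper value outside its range is refused whole. The fingers move at their own pace and stop on an object; the grip force is fixed at half the most. Time passes only in rows, so rows that do not move let the fingers close. It gives the time, the measured TCP pose, the force, the opening and the grip force at its end, in the units of the state.
- sensors.read_state(): the state, without advancing time (a new reading comes with each control period).
- vision.snapshot(name): name is "scene" or "top" or "wrist"; returns a dict with "color" (480x640x3 uint8, red, green, blue), "z_map" (480x640 float32, m along the optical axis (not along the pixel's ray), 0 where there is no reading), "camera_matrix" (3x3 intrinsics, pixels), "T" (4x4, takes a point from camera to world coordinates). Camera axes: x right, y up, looking along -z (the intrinsics and any distortion apply to the point x, -y, -z); pixel columns grow to the right and rows downward; lengths in m; the calibration is good to about 2 mm. A picture is of the moment at which its call begins.
- sign_off(): hands the job in; it is judged then, once.
Trained networks look in a picture, given as the dict that the camera call returned (one of the last four; its "shot" number tells which), for a name from the list of things; names that differ only in an ending like _2 or _b are one class to them, and where a whole thing is asked for, a point or a joint stands for the part that bears it (a point fixed in the world has none). Each returns a list of dicts, best first, with "confidence" (0 to 1); they miss things now and then, are a little off and sometimes report something else, mostly with a low value. They report only what shows in the picture. A call takes as long as a camera call.
- vision.regions_of(picture, target): "pixels" (480x640 bool, what is visible of it) and "rect" ([centre column, centre row, width, height] in pixels, round what is visible of it).
- vision.place_of(picture, target): "point" ([column, row] in pixels: a listed point, or the origin of a listed thing).
The state is a dict: "t": time; "qpos": joint angles; "qd": joint speeds; "effort": joint torques, N m; "tool_pos": TCP position; "ee_rot": TCP orientation; "force": force on the tool from outside, world axes, zero at the start; "moment": the same for the moment, N m; "width": finger opening in m; "finger_force": force on a finger pad.
Only numpy, scipy, OpenCV 4.12 (cv2) and the standard library are available. Lean on these libraries where they do the work, as an engineer would, in place of code of your own. Each camera call takes 0.05 s, during which the arm holds its last target. There are 200 camera calls.

## Working session

There is one attempt and no reset: what is moved stays moved. The work goes in short steps, Python scripts to look and compute and a tool call to move; the robot and the scene stay as the last step left them, time stands still between calls to the robot, and variables do not carry over. Pictures are saved under pics/ and viewed, at most 14 in all, crops included, and the job is handed in when it is done.

Besides the shell and the picture viewer there is one more tool, called after "Request:" as name([rows], argument=value, ...), one row to a line, values as JSON. drive_tool: Moves the arm, as the interface text tells. Its arguments: {"type":"object","properties":{"plan":{"type":"array","items":{"type":"object","properties":{"travel":{"type":"array","items":{"type":"number"}},"dr":{"type":"array","items":{"type":"number"}},"jaw":{"type":"number"}}}}},"required":["plan"]}

```bash
mkdir -p pics; cat > h.py <<'E'
import numpy as np, cv2
from station import sensors, vision, sign_off
def world(p):
    K=p["camera_matrix"];z=p["z_map"];v,u=np.mgrid[:480,:640]
    X=np.stack([(u-K[0,2])/K[0,0]*z,-(v-K[1,2])/K[1,1]*z,-z,np.ones_like(z)],-1)
    W=(X@np.array(p["T"]).T)[...,:3]; W[z<=0]=np.nan
    return W
def save(p,n): cv2.imwrite("pics/"+n,p["color"][...,::-1])
E
python3 - <<'E'
from h import *
s=sensors.read_state(); print({k:np.round(s[k],3) for k in ("t","qpos","tool_pos","ee_rot","force","width")})
ims=[]
for c in("scene","top"):
    p=vision.snapshot(c);save(p,c+"0.png");W=world(p)
    print(c,np.round(p["camera_matrix"],1).tolist(),np.round(p["T"],3).tolist())
    for n in [a+b for a in("ring","flask") for b in("50","100","250","500")]:
        for r in vision.regions_of(p,n)[:2]:
            m=r["pixels"];w=W[m];w=w[~np.isnan(w[:,0])]
            if len(w)<5: continue
            zt=np.percentile(w[:,2],98);t=w[w[:,2]>zt-.006]
            print(n,round(r["confidence"],2),np.round(r["rect"]),"top z",round(zt,3),"mean top",np.round(t.mean(0),3),"lo",np.round(np.percentile(w,2,0),3),"hi",np.round(np.percentile(w,98,0),3))
E
```

```text
{'t': np.float64(0.0), 'qpos': array([ 1.231,  0.131,  1.489,  0.   ,  1.523, -0.085]), 'tool_pos': array([0.151, 0.58 , 0.218]), 'ee_rot': array([ 0.127,  0.992, -0.001, -0.   ]), 'force': array([0.647, 0.57 , 0.549]), 'width': np.float64(0.093)}
scene [[433.8, 0.0, 319.2], [0.0, 433.8, 244.1], [0.0, 0.0, 1.0]] [[0.687, -0.593, 0.42, 0.912], [0.727, 0.558, -0.401, -0.346], [0.003, 0.58, 0.814, 0.772], [0.0, 0.0, 0.0, 1.0]]
ring50 0.94 [230. 271.  31.  27.] top z 0.09 mean top [ 0.485 -0.171  0.087] lo [ 0.459 -0.196  0.067] hi [ 0.51  -0.146  0.09 ]
ring50 0.71 [237. 281.  29.  30.] top z 0.067 mean top [ 0.503 -0.176  0.064] lo [ 0.462 -0.199  0.046] hi [ 0.514 -0.15   0.067]
ring100 0.94 [230. 271.  31.  27.] top z 0.09 mean top [ 0.485 -0.171  0.087] lo [ 0.459 -0.196  0.067] hi [ 0.51  -0.146  0.09 ]
ring100 0.71 [237. 281.  29.  30.] top z 0.067 mean top [ 0.503 -0.176  0.064] lo [ 0.462 -0.199  0.046] hi [ 0.514 -0.15   0.067]
ring250 0.94 [230. 271.  31.  27.] top z 0.09 mean top [ 0.485 -0.171  0.087] lo [ 0.459 -0.196  0.067] hi [ 0.51  -0.146  0.09 ]
ring250 0.71 [237. 281
[... 2963 characters left out ...]
-0.278 -0.002] hi [ 0.648 -0.205  0.147]
flask100 0.83 [473. 265.  23.  18.] top z 0.093 mean top [ 0.509 -0.418  0.09 ] lo [ 0.487 -0.43   0.   ] hi [ 0.53  -0.392  0.093]
flask250 0.87 [408. 229.  32.  33.] top z 0.147 mean top [ 0.609 -0.246  0.145] lo [ 0.569 -0.278 -0.002] hi [ 0.648 -0.205  0.147]
flask250 0.83 [473. 265.  23.  18.] top z 0.093 mean top [ 0.509 -0.418  0.09 ] lo [ 0.487 -0.43   0.   ] hi [ 0.53  -0.392  0.093]
flask500 0.87 [408. 229.  32.  33.] top z 0.147 mean top [ 0.609 -0.246  0.145] lo [ 0.569 -0.278 -0.002] hi [ 0.648 -0.205  0.147]
flask500 0.83 [473. 265.  23.  18.] top z 0.093 mean top [ 0.509 -0.418  0.09 ] lo [ 0.487 -0.43   0.   ] hi [ 0.53  -0.392  0.093]
```

```bash
python3 - <<'E'
from h import *
# list all flasks/rings, and lip circle fits from both views
for c in("scene","top"):
    p=vision.snapshot(c);W=world(p)
    for r in vision.regions_of(p,"flask500"):
        m=r["pixels"];w=W[m];w=w[~np.isnan(w[:,0])]
        if r["confidence"]<.3: continue
        zt=np.percentile(w[:,2],98);t=w[w[:,2]>zt-.006]
        (cx,cy),R=cv2.minEnclosingCircle(t[:,:2].astype(np.float32))
        print(c,round(r["confidence"],2),np.round(r["rect"]),"zt",round(zt,3),"lip",np.round([cx,cy,R],4),len(t),"mean",np.round(t[:,:2].mean(0),4))
E
```

```text
scene 0.84 [245. 351.  50.  65.] zt 0.145 lip [ 0.6094 -0.2468  0.0179] 181 mean [ 0.6095 -0.2469]
scene 0.81 [128. 382.  39.  41.] zt 0.09 lip [ 0.5111 -0.4171  0.0132] 112 mean [ 0.5117 -0.4163]
scene 0.7 [321. 306.  56.  83.] zt 0.18 lip [ 0.6487 -0.0913  0.0189] 171 mean [ 0.6495 -0.0913]
scene 0.57 [433. 148.  30.  37.] zt 0.109 lip [0.5582 0.3342 0.0808] 63 mean [0.539  0.3851]
top 0.74 [164. 254.  29.  25.] zt 0.109 lip [0.5306 0.3986 0.0129] 41 mean [0.5311 0.3983]
top 0.72 [472. 264.  24.  18.] zt 0.093 lip [ 0.5098 -0.4153  0.0129] 30 mean [ 0.5091 -0.4152]
top 0.68 [408. 229.  30.  36.] zt 0.147 lip [ 0.6085 -0.2456  0.0178] 56 mean [ 0.6084 -0.2456]
top 0.6 [346. 212.  37.  37.] zt 0.181 lip [ 0.6476 -0.0908  0.0187] 71 mean [ 0.6485 -0.0902]
```

View pics/scene0.png

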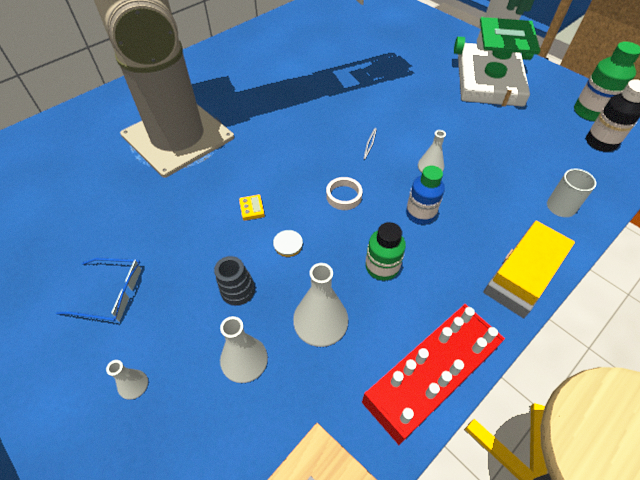

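View pics/top0.png

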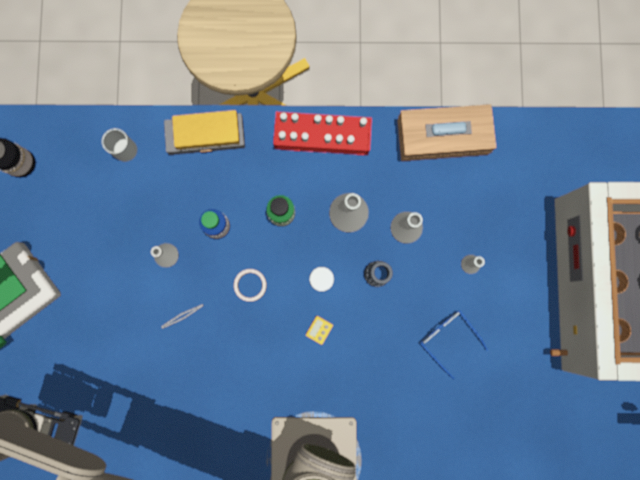

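The scene shows flasks at pixels (128,380), (243,350), (320,306) and (432,152); the stack is at (234,280). By lip height and size the flasks are 50, 250, 500 and 100 in that order. The top view agrees, with the stack at (380,275) and a blue bottle at (213,222) near the 100 ml flask. I'll move above the stack.

Request:
drive_tool([
  {"travel":[-31,-20,-4],"jaw":-1},
  {"travel":[-31,-20,-4],"jaw":-1},
  {"travel":[-31,-20,-4],"jaw":-1},
  {"travel":[-31,-20,-4],"jaw":-1},
  {"travel":[-31,-20,-4],"jaw":-1},
  {"travel":[-31,-20,-4],"jaw":-1},
  {"travel":[-31,-20,-4],"jaw":-1},
  {"travel":[-31,-20,-4],"jaw":-1},
])

```text
$.plan[0]: bad value
```

Request:
drive_tool([
  {"travel":[-31,-20,-4],"jaw":-1},
  {"travel":[-31,-20,-4],"jaw":-1},
  {"travel":[-31,-20,-4],"jaw":-1},
  {"travel":[-31,-20,-4],"jaw":-1},
  {"travel":[-12,-33,0],"jaw":-1},
  {"travel":[-12,-33,0],"jaw":-1},
  {"travel":[-12,-33,0],"jaw":-1},
  {"travel":[-12,-33,0],"jaw":-1},
])

```text
$.plan[0]: bad value
```

Request:
drive_tool([
  {"travel":[-12,-33,0],"jaw":-1},
  {"travel":[-12,-33,0],"jaw":-1},
  {"travel":[-12,-33,0],"jaw":-1},
  {"travel":[-12,-33,0],"jaw":-1},
  {"travel":[-12,-33,0],"jaw":-1},
  {"travel":[-12,-33,0],"jaw":-1},
  {"travel":[0,0,0],"jaw":-1},
  {"travel":[0,0,0],"jaw":-1},
])

```text
$.plan[0]: bad value
```

```bash
cat >> h.py <<'E'
from scipy.spatial.transform import Rotation as Ro
def to(x,y,z):
    s=sensors.read_state();R=Ro.from_quat(s["ee_rot"])
    d=(np.array([x,y,z])-s["tool_pos"])*1000
    print("tcp",np.round(s["tool_pos"],4),"tool mm",np.round(R.inv().apply(d),1),"t",round(s["t"],2),"q",np.round(s["qpos"],2),"tilt",np.round(R.apply([0,0,1]),3),"yaw y",np.round(R.apply([0,1,0]),3),"w",round(s["width"],4),"F",np.round(s["force"],1))
def circ(pts):  # least-squares circle
    A=np.c_[2*pts[:,:2],np.ones(len(pts))];c=np.linalg.lstsq(A,(pts[:,:2]**2).sum(1),rcond=None)[0]
    return c[0],c[1],np.sqrt(c[2]+c[0]**2+c[1]**2)
def tops(cam,name,minc=.3,band=.006):
    p=vision.snapshot(cam);W=world(p)
    for r in vision.regions_of(p,name):
        if r["confidence"]<minc: continue
        w=W[r["pixels"]];w=w[~np.isnan(w[:,0])]
        if len(w)<8: continue
        zt=np.percentile(w[:,2],97);t=w[w[:,2]>zt-band]
        (a,b),R=cv2.minEnclosingCircle(t[:,:2].astype(np.float32))
        print(cam,name,round(r["confidence"],2),np.round(r["rect"]),"zt",round(zt,4),"enc",np.round([a,b,R],4),"mean",np.round(t[:,:2].mean(0),4),len(t))
    return p
E
python3 - <<'E'
from h import *
to(.484,-.17,.2)
save(tops("wrist","ring50"),"w1.png"); tops("wrist","flask500")
E
```

```text
tcp [0.1512 0.5806 0.2187] tool mm [-511.2 -642.5   18.7] t 1.1 q [ 1.23  0.13  1.49 -0.    1.52 -0.09] tilt [ 0.  0. -1.] yaw y [0.252 0.968 0.   ] w 0.0931 F [-1.1 -0.4 -0.2]
```

View pics/w1.png

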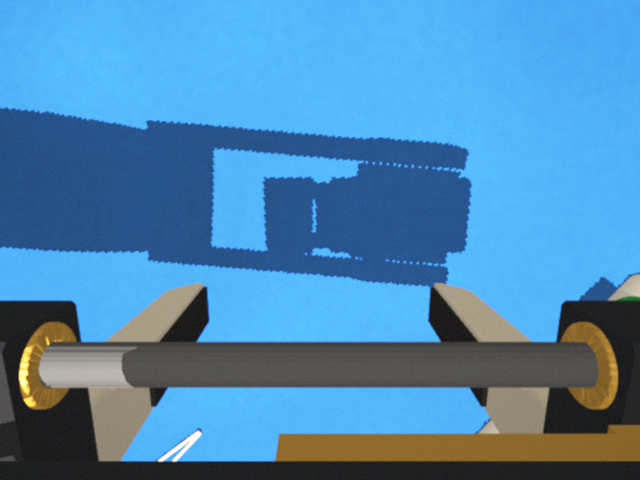

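The moves were refused, probably because each row needs "dr". The arm hasn't moved: the wrist picture shows only bench, the shadow, and the fingers at (170,330) and (460,330). I'll send the moves again.

Request:
drive_tool([
  {"travel":[-31,-20,-4],"dr":[0,0,0],"jaw":-1},
  {"travel":[-31,-20,-4],"dr":[0,0,0],"jaw":-1},
  {"travel":[-31,-20,-4],"dr":[0,0,0],"jaw":-1},
  {"travel":[-31,-20,-4],"dr":[0,0,0],"jaw":-1},
  {"travel":[-31,-20,-4],"dr":[0,0,0],"jaw":-1},
  {"travel":[-31,-20,-4],"dr":[0,0,0],"jaw":-1},
  {"travel":[-31,-20,-4],"dr":[0,0,0],"jaw":-1},
  {"travel":[-31,-20,-4],"dr":[0,0,0],"jaw":-1},
])

```text
t: 1.97
tool_pos: [0.3518, 0.3619, 0.2511]
ee_rot: [0.127, 0.992, 0.0, 0.0]
force: [1.0, 0.1, -0.9]
width: 0.093
finger_force: 0.0
```

Request:
drive_tool([
  {"travel":[-31,-20,-4],"dr":[0,0,0],"jaw":-1},
  {"travel":[-31,-20,-4],"dr":[0,0,0],"jaw":-1},
  {"travel":[-31,-20,-4],"dr":[0,0,0],"jaw":-1},
  {"travel":[-31,-20,-4],"dr":[0,0,0],"jaw":-1},
  {"travel":[-12,-33,0],"dr":[0,0,0],"jaw":-1},
  {"travel":[-12,-33,0],"dr":[0,0,0],"jaw":-1},
  {"travel":[-12,-33,0],"dr":[0,0,0],"jaw":-1},
  {"travel":[-12,-33,0],"dr":[0,0,0],"jaw":-1},
])

```text
t: 2.63
tool_pos: [0.4639, 0.1132, 0.2667]
ee_rot: [0.127, 0.992, 0.0, 0.0]
force: [0.6, 0.4, 0.2]
width: 0.0931
finger_force: 0.0
```

Request:
drive_tool([
  {"travel":[-12,-33,0],"dr":[0,0,0],"jaw":-1},
  {"travel":[-12,-33,0],"dr":[0,0,0],"jaw":-1},
  {"travel":[-12,-33,0],"dr":[0,0,0],"jaw":-1},
  {"travel":[-12,-33,0],"dr":[0,0,0],"jaw":-1},
  {"travel":[-12,-33,0],"dr":[0,0,0],"jaw":-1},
  {"travel":[-12,-33,0],"dr":[0,0,0],"jaw":-1},
  {"travel":[0,0,0],"dr":[0,0,0],"jaw":-1},
  {"travel":[0,0,0],"dr":[0,0,0],"jaw":-1},
])

```text
t: 3.3
tool_pos: [0.4835, -0.0966, 0.2665]
ee_rot: [0.129, 0.992, 0.0, -0.0]
force: [-0.1, 0.4, -0.1]
width: 0.0931
finger_force: 0.0
```

```bash
python3 - <<'E'
from h import *
to(.484,-.17,.2)
save(tops("wrist","ring50"),"w2.png"); tops("wrist","flask500")
E
```

```text
tcp [ 0.4835 -0.0966  0.2665] tool mm [-19.3 -70.8  66.5] t 3.3 q [-0.3  -0.18  1.7   0.    1.61 -1.61] tilt [-0.  0. -1.] yaw y [0.256 0.967 0.   ] w 0.0931 F [-0.1  0.4 -0.1]
wrist ring50 0.97 [246. 235.  62.  62.] zt 0.0686 enc [ 0.4813 -0.166   0.0299] mean [ 0.4746 -0.1522] 404
wrist ring50 0.59 [249. 227.  65.  59.] zt 0.0463 enc [ 0.4811 -0.1598  0.0308] mean [ 0.479  -0.1431] 335
wrist ring50 0.54 [204. 385.  99. 141.] zt 0.1467 enc [ 0.5365 -0.1786  0.116 ] mean [ 0.6051 -0.2425] 816
wrist flask500 0.96 [201. 386.  98. 136.] zt 0.1467 enc [ 0.6078 -0.2451  0.0182] mean [ 0.608  -0.2452] 773
wrist flask500 0.88 [ 36. 291.  49.  19.] zt 0.0314 enc [ 0.4942 -0.4089  0.0122] mean [ 0.4926 -0.4079] 98
wrist flask500 0.82 [362. 369.  89. 129.] zt 0.1602 enc [ 0.5487 -0.078   0.0941] mean [ 0.6265 -0.0869] 340
```

View pics/w2.png

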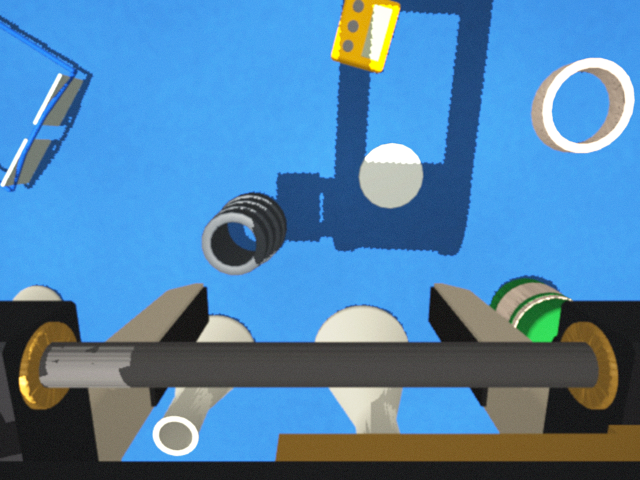

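The wrist view shows the stack at (240,235), its top ring lit from the left, with flask250's lip at (175,435). I'll measure the ring's top face directly from depth in all three views.

```bash
cat >> h.py <<'E'
def face(cam,x,y,z0,z1,r=.05):
    p=vision.snapshot(cam);W=world(p)
    m=(np.hypot(W[...,0]-x,W[...,1]-y)<r)&(W[...,2]>z0)&(W[...,2]<z1)
    t=W[m]
    if len(t)<8: print(cam,"few",len(t)); return p
    zm=np.median(t[:,2]);(a,b),R=cv2.minEnclosingCircle(t[:,:2].astype(np.float32))
    h=cv2.convexHull(t[:,:2].astype(np.float32))[:,0]
    print(cam,"n",len(t),"z med/min/max",np.round([zm,t[:,2].min(),t[:,2].max()],4),"enc",np.round([a,b,R],4),"hullfit",np.round(circ(h),4))
    return p
E
python3 - <<'E'
from h import *
for c in ("wrist","top","scene"): face(c,.484,-.17,.075,.1)
for c in ("wrist","top","scene"): face(c,.484,-.17,.084,.1)
E
```

```text
wrist n 2186 z med/min/max [0.0887 0.075  0.0913] enc [ 0.4816 -0.1684  0.028 ] hullfit [ 0.4814 -0.1685  0.0276]
top few 0
scene n 474 z med/min/max [0.0865 0.0751 0.0906] enc [ 0.4833 -0.1696  0.0289] hullfit [ 0.4831 -0.1703  0.0279]
wrist n 1883 z med/min/max [0.089  0.084  0.0917] enc [ 0.4817 -0.1686  0.0281] hullfit [ 0.4815 -0.1685  0.0277]
top few 0
scene n 346 z med/min/max [0.0873 0.0843 0.0905] enc [ 0.4832 -0.1704  0.0283] hullfit [ 0.4831 -0.1704  0.0276]
```

Request:
drive_tool([
  {"travel":[-6,-23,22],"dr":[0,0,0],"jaw":-1},
  {"travel":[-6,-24,22],"dr":[0,0,0],"jaw":-1},
  {"travel":[-5,-23.4,22],"dr":[0,0,0],"jaw":-1},
  {"travel":[0,0,30],"dr":[0,0,0],"jaw":-1},
  {"travel":[0,0,30],"dr":[0,0,0],"jaw":-1},
  {"travel":[0,0,20],"dr":[0,0,0],"jaw":-1},
  {"travel":[0,0,0],"dr":[0,0,0],"jaw":-1},
  {"travel":[0,0,0],"dr":[0,0,0],"jaw":-1},
])

```text
t: 4.47
tool_pos: [0.4815, -0.1668, 0.1198]
ee_rot: [0.127, 0.992, 0.0, -0.001]
force: [-0.5, -0.5, 1.0]
width: 0.0928
finger_force: 0.0
```

```bash
python3 - <<'E'
from h import *
to(.482,-.169,.071)
face("scene",.484,-.17,.075,.1)
E
```

```text
tcp [ 0.4815 -0.1668  0.1198] tool mm [-1.2 -2.  48.8] t 4.47 q [-0.43 -0.04  1.85 -0.    1.34 -1.75] tilt [-0.003  0.001 -1.   ] yaw y [0.252 0.968 0.   ] w 0.0928 F [-0.5 -0.5  1. ]
scene n 484 z med/min/max [0.0864 0.075  0.0908] enc [ 0.4821 -0.171   0.0293] hullfit [ 0.4831 -0.1705  0.0279]
```

Request:
drive_tool([
  {"travel":[-1,-2,16],"dr":[0,0,0],"jaw":-1},
  {"travel":[0,0,16],"dr":[0,0,0],"jaw":-1},
  {"travel":[0,0,16.5],"dr":[0,0,0],"jaw":-1},
  {"travel":[0,0,0],"dr":[0,0,0],"jaw":-1},
  {"travel":[0,0,0],"dr":[0,0,0],"jaw":1},
  {"travel":[0,0,0],"dr":[0,0,0],"jaw":1},
  {"travel":[0,0,0],"dr":[0,0,0],"jaw":1},
  {"travel":[0,0,0],"dr":[0,0,0],"jaw":1},
])

```text
t: 5.18
tool_pos: [0.4839, -0.17, 0.0738]
ee_rot: [0.127, 0.992, -0.0, 0.001]
force: [0.6, 0.3, -0.2]
width: 0.0707
finger_force: 0.0
```

Request:
drive_tool([
  {"travel":[0,0,0],"dr":[0,0,0],"jaw":1},
  {"travel":[0,0,0],"dr":[0,0,0],"jaw":1},
  {"travel":[0,0,-1],"dr":[0,0,0],"jaw":1},
  {"travel":[0,0,-6],"dr":[0,0,0],"jaw":1},
])

```text
t: 5.52
tool_pos: [0.4817, -0.169, 0.0779]
ee_rot: [0.127, 0.992, 0.0, -0.001]
force: [-0.6, 0.5, -2.7]
width: 0.0544
finger_force: 29.9
```

```bash
python3 - <<'E'
from h import *
to(.5105,-.4165,.24)
E
```

```text
tcp [ 0.4817 -0.169   0.0779] tool mm [ -89.8 -232.1 -162.4] t 5.52 q [-0.44  0.01  1.88  0.    1.26 -1.75] tilt [-0.003  0.001 -1.   ] yaw y [0.252 0.968 0.001] w 0.0544 F [-0.6  0.5 -2.7]
```

Request:
drive_tool([
  {"travel":[0,0,-15],"dr":[0,0,0],"jaw":1},
  {"travel":[0,0,-25],"dr":[0,0,0],"jaw":1},
  {"travel":[0,0,-25],"dr":[0,0,0],"jaw":1},
  {"travel":[0,0,-25],"dr":[0,0,0],"jaw":1},
  {"travel":[0,0,-25],"dr":[0,0,0],"jaw":1},
  {"travel":[0,0,-15],"dr":[0,0,0],"jaw":1},
  {"travel":[0,0,0],"dr":[0,0,0],"jaw":1},
  {"travel":[0,0,0],"dr":[0,0,0],"jaw":1},
])

```text
t: 6.18
tool_pos: [0.4832, -0.1697, 0.2097]
ee_rot: [0.127, 0.992, -0.0, 0.001]
force: [0.4, 0.3, -3.7]
width: 0.0542
finger_force: 29.9
```

```bash
python3 - <<'E'
from h import *
to(.5105,-.4165,.21)
s=vision.snapshot("scene");save(s,"s2.png")
w=vision.snapshot("wrist")
a=np.hstack([s["color"][150:450,80:400],cv2.resize(w["color"],(400,300))]);cv2.imwrite("pics/c2.png",a[...,::-1])
face("scene",.484,-.17,.055,.075)
face("wrist",.484,-.17,.055,.075)
face("scene",.481,-.169,.205,.24,.035)
face("wrist",.481,-.169,.205,.24,.035)
face("scene",.51,-.417,.084,.1)
face("wrist",.51,-.417,.084,.1)
E
```

```text
tcp [ 0.4832 -0.1697  0.2097] tool mm [ -88.6 -231.9   -0. ] t 6.18 q [-0.44 -0.11  1.74  0.    1.5  -1.75] tilt [ 0.002 -0.001 -1.   ] yaw y [ 0.252  0.968 -0.   ] w 0.0542 F [ 0.4  0.3 -3.7]
scene n 494 z med/min/max [0.0649 0.055  0.0688] enc [ 0.4841 -0.1691  0.031 ] hullfit [ 0.4842 -0.1695  0.0301]
wrist n 1823 z med/min/max [0.067  0.0552 0.0695] enc [ 0.4826 -0.1679  0.0305] hullfit [ 0.4824 -0.1679  0.0301]
scene n 852 z med/min/max [0.2207 0.205  0.2395] enc [ 0.4862 -0.1704  0.0338] hullfit [ 0.4831 -0.1684  0.0297]
wrist n 9619 z med/min/max [0.2234 0.205  0.24  ] enc [ 0.4733 -0.167   0.0341] hullfit [ 0.4785 -0.1673  0.0284]
scene n 131 z med/min/max [0.089  0.0842 0.0924] enc [ 0.5111 -0.4168  0.0136] hullfit [ 0.511  -0.4173  0.0127]
wrist few 0
```

View pics/c2.png

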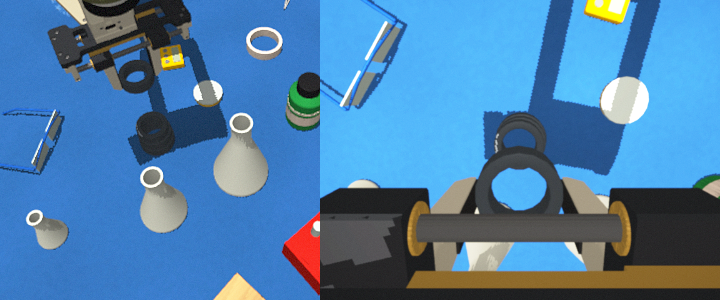

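Ring50 is held centrally in the fingers, at about (520,185) in the wrist half. I'll carry it over to flask50.

Request:
drive_tool([
  {"travel":[-11,-29,0],"dr":[0,0,0],"jaw":1},
  {"travel":[-11,-29,0],"dr":[0,0,0],"jaw":1},
  {"travel":[-11,-29,0],"dr":[0,0,0],"jaw":1},
  {"travel":[-11,-29,0],"dr":[0,0,0],"jaw":1},
  {"travel":[-11,-29,0],"dr":[0,0,0],"jaw":1},
  {"travel":[-11,-29,0],"dr":[0,0,0],"jaw":1},
  {"travel":[-11,-29,0],"dr":[0,0,0],"jaw":1},
  {"travel":[-12,-29,0],"dr":[0,0,0],"jaw":1},
])

```text
t: 7.25
tool_pos: [0.5102, -0.418, 0.2085]
ee_rot: [0.127, 0.992, 0.0, -0.0]
force: [0.5, 0.4, -2.8]
width: 0.0541
finger_force: 29.9
```

Request:
drive_tool([
  {"travel":[0,0,20],"dr":[0,0,0],"jaw":1},
  {"travel":[0,0,20],"dr":[0,0,0],"jaw":1},
  {"travel":[0,0,20],"dr":[0,0,0],"jaw":1},
  {"travel":[0,0,20],"dr":[0,0,0],"jaw":1},
  {"travel":[0,0,0],"dr":[0,0,0],"jaw":1},
  {"travel":[0,0,0],"dr":[0,0,0],"jaw":1},
])

```text
t: 7.75
tool_pos: [0.5094, -0.4155, 0.1272]
ee_rot: [0.127, 0.992, 0.001, -0.002]
force: [0.2, -0.2, -2.3]
width: 0.0541
finger_force: 29.9
```

```bash
cat >> h.py <<'E'
def held(cam,n="ring50"):
    # ring held near the tool: fit top-face centre from the network mask
    s=sensors.read_state();t=s["tool_pos"]
    p=vision.snapshot(cam);W=world(p)
    for r in vision.regions_of(p,n)[:4]:
        w=W[r["pixels"]];w=w[~np.isnan(w[:,0])]
        w=w[(np.hypot(w[:,0]-t[0],w[:,1]-t[1])<.05)&(w[:,2]>t[2]-.02)&(w[:,2]<t[2]+.03)]
        if len(w)<40: continue
        zt=np.percentile(w[:,2],95);f=w[w[:,2]>zt-.006]
        A=np.c_[f[:,:2]-f[:,:2].mean(0),np.ones(len(f))];c=np.linalg.lstsq(A,f[:,2],rcond=None)[0]
        h=cv2.convexHull(f[:,:2].astype(np.float32))[:,0]
        print("held",cam,round(r["confidence"],2),np.round(r["rect"]),"z",round(zt,4),len(f),"fit",np.round(circ(h),4),"slope",np.round(c[:2],3))
    return p
E
python3 - <<'E'
from h import *
to(.5105,-.4165,.036)
held("scene");w=held("wrist");s=held("top")
p=vision.snapshot("scene")
a=np.hstack([cv2.resize(p["color"][290:440,60:260],(400,300)),cv2.resize(w["color"],(400,300))]);cv2.imwrite("pics/c3.png",a[...,::-1])
face("scene",.51,-.417,.084,.094,.03)
face("wrist",.51,-.417,.084,.094,.03)
E
```

```text
tcp [ 0.5094 -0.4155  0.1272] tool mm [-1.6 -0.9 91.2] t 7.75 q [-0.76  0.34  1.41 -0.    1.39 -2.08] tilt [-0.003  0.003 -1.   ] yaw y [0.252 0.968 0.002] w 0.0541 F [ 0.2 -0.2 -2.3]
held scene 0.8 [103. 359.  43.  36.] z 0.1431 442 fit [ 0.5121 -0.4166  0.0259] slope [ 0.002 -0.002]
held wrist 0.91 [318. 288. 138. 113.] z 0.1478 5970 fit [ 0.5086 -0.4151  0.0268] slope [-0.    -0.001]
scene n 46 z med/min/max [0.0893 0.0862 0.0919] enc [ 0.5147 -0.4168  0.0116] hullfit [ 0.5124 -0.417   0.0117]
wrist n 629 z med/min/max [0.091  0.084  0.0928] enc [ 0.511  -0.4163  0.0124] hullfit [ 0.5121 -0.4164  0.0114]
```

View pics/c3.png

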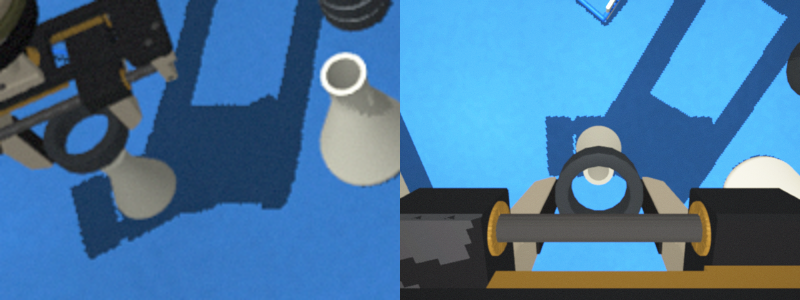

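Ring50 is level over flask50's neck: the lip shows through the hole at (600,175) in the wrist half, within about 2 mm of centre. I'll lower it.

Request:
drive_tool([
  {"travel":[-1,-1,10],"dr":[0,0,0],"jaw":1},
  {"travel":[0,0,14],"dr":[0,0,0],"jaw":1},
  {"travel":[0,0,15],"dr":[0,0,0],"jaw":1},
  {"travel":[0,0,15],"dr":[0,0,0],"jaw":1},
  {"travel":[0,0,15],"dr":[0,0,0],"jaw":1},
  {"travel":[0,0,14],"dr":[0,0,0],"jaw":1},
  {"travel":[0,0,3],"dr":[0,0,0],"jaw":1},
  {"travel":[0,0,0],"dr":[0,0,0],"jaw":1},
])

```text
t: 8.87
tool_pos: [0.51, -0.4166, 0.0406]
ee_rot: [0.127, 0.992, 0.001, -0.002]
force: [-0.4, -0.2, -3.7]
width: 0.0542
finger_force: 29.9
```

Request:
drive_tool([
  {"travel":[0,0,1],"dr":[0,0,0],"jaw":1},
  {"travel":[0,0,1],"dr":[0,0,0],"jaw":1},
  {"travel":[0,0,0],"dr":[0,0,0],"jaw":1},
])

```text
t: 9.12
tool_pos: [0.5118, -0.4183, 0.0422]
ee_rot: [0.127, 0.992, -0.001, 0.001]
force: [0.4, 0.7, -1.8]
width: 0.0545
finger_force: 29.9
```

Request:
drive_tool([
  {"travel":[0,0,1],"dr":[0,0,0],"jaw":1},
  {"travel":[0,0,1],"dr":[0,0,0],"jaw":1},
  {"travel":[0,0,0],"dr":[0,0,0],"jaw":1},
])

```text
t: 9.37
tool_pos: [0.5113, -0.4178, 0.0393]
ee_rot: [0.127, 0.992, -0.0, 0.0]
force: [0.2, -0.1, -2.1]
width: 0.0541
finger_force: 29.9
```

Request:
drive_tool([
  {"travel":[0,0,1],"dr":[0,0,0],"jaw":1},
  {"travel":[0,0,1],"dr":[0,0,0],"jaw":1},
  {"travel":[0,0,0],"dr":[0,0,0],"jaw":1},
])

```text
t: 9.62
tool_pos: [0.5112, -0.4177, 0.0371]
ee_rot: [0.127, 0.992, 0.0, 0.0]
force: [-0.5, 0.7, -2.4]
width: 0.0542
finger_force: 29.9
```

Request:
drive_tool([
  {"travel":[0,0,1],"dr":[0,0,0],"jaw":1},
  {"travel":[0,0,0],"dr":[0,0,0],"jaw":1},
  {"travel":[0,0,0],"dr":[0,0,0],"jaw":1},
])

```text
t: 9.87
tool_pos: [0.5114, -0.4178, 0.0366]
ee_rot: [0.127, 0.992, -0.0, 0.0]
force: [-0.9, 1.6, 2.7]
width: 0.0539
finger_force: 29.9
```

```bash
python3 - <<'E'
from h import *
to(.5105,-.4165,.036)
held("scene");held("wrist")
to(.5105,-.4165,.036)
E
```

```text
tcp [ 0.5114 -0.4178  0.0366] tool mm [1.2 1.  0.6] t 9.87 q [-0.76  0.43  1.47  0.    1.24 -2.08] tilt [ 0. -0. -1.] yaw y [ 0.252  0.968 -0.   ] w 0.0539 F [-0.9  1.6  2.7]
held scene 0.82 [125. 379.  38.  35.] z 0.0527 308 fit [ 0.5126 -0.4168  0.0272] slope [-0.014  0.012]
held wrist 0.77 [319. 287. 140. 111.] z 0.0539 5985 fit [ 0.509  -0.4158  0.0269] slope [-0.003  0.001]
tcp [ 0.5114 -0.4178  0.0365] tool mm [1.2 1.  0.5] t 10.07 q [-0.76  0.43  1.47  0.    1.24 -2.08] tilt [ 0. -0. -1.] yaw y [ 0.252  0.968 -0.   ] w 0.0543 F [-0.9  2.1  4.3]
```

It made contact at the expected height, so I'll release and lift away.

Request:
drive_tool([
  {"travel":[0,0,0],"dr":[0,0,0],"jaw":-1},
  {"travel":[0,0,0],"dr":[0,0,0],"jaw":-1},
  {"travel":[0,0,0],"dr":[0,0,0],"jaw":-1},
  {"travel":[0,0,0],"dr":[0,0,0],"jaw":-1},
  {"travel":[0,0,0],"dr":[0,0,0],"jaw":-1},
  {"travel":[0,0,-10],"dr":[0,0,0],"jaw":-1},
  {"travel":[0,0,-25],"dr":[0,0,0],"jaw":-1},
  {"travel":[0,0,-35],"dr":[0,0,0],"jaw":-1},
])

```text
t: 10.73
tool_pos: [0.5091, -0.4158, 0.1035]
ee_rot: [0.127, 0.992, 0.002, -0.003]
force: [-0.2, -0.4, 0.8]
width: 0.093
finger_force: 0.0
```

Request:
drive_tool([
  {"travel":[0,0,-40],"dr":[0,0,0],"jaw":-1},
  {"travel":[0,0,-40],"dr":[0,0,0],"jaw":-1},
  {"travel":[0,0,0],"dr":[0,0,0],"jaw":-1},
])

```text
t: 10.98
tool_pos: [0.5148, -0.4211, 0.1984]
ee_rot: [0.127, 0.992, -0.005, 0.006]
force: [0.2, -0.5, 2.4]
width: 0.0931
finger_force: 0.0
```

```bash
python3 - <<'E'
from h import *
to(.4835,-.169,.11)
face("scene",.511,-.417,.035,.06);face("scene",.511,-.417,.084,.1)
face("wrist",.511,-.417,.035,.06);face("wrist",.511,-.417,.084,.1)
face("scene",.484,-.17,.06,.08)
E
```

```text
tcp [ 0.5148 -0.4211  0.1984] tool mm [ 95.  236.8  85.3] t 10.98 q [-0.76  0.3   1.33 -0.    1.49 -2.08] tilt [ 0.011 -0.011 -1.   ] yaw y [ 0.252  0.968 -0.008] w 0.0931 F [ 0.2 -0.5  2.4]
scene n 753 z med/min/max [0.0502 0.035  0.0597] enc [ 0.5122 -0.4177  0.0286] hullfit [ 0.5121 -0.4168  0.0277]
scene n 132 z med/min/max [0.0892 0.0841 0.0916] enc [ 0.5114 -0.4166  0.013 ] hullfit [ 0.5113 -0.4169  0.0125]
wrist n 3122 z med/min/max [0.0526 0.0351 0.06  ] enc [ 0.5102 -0.4159  0.028 ] hullfit [ 0.5102 -0.416   0.0277]
wrist n 687 z med/min/max [0.0911 0.0841 0.0937] enc [ 0.5103 -0.416   0.0127] hullfit [ 0.5103 -0.416   0.0125]
scene n 416 z med/min/max [0.0652 0.06   0.0696] enc [ 0.4833 -0.1698  0.0314] hullfit [ 0.4843 -0.1697  0.0301]
```

Request:
drive_tool([
  {"travel":[11,29,0],"dr":[0,0,0],"jaw":-1},
  {"travel":[11,29,0],"dr":[0,0,0],"jaw":-1},
  {"travel":[11,29,0],"dr":[0,0,0],"jaw":-1},
  {"travel":[11,29,0],"dr":[0,0,0],"jaw":-1},
  {"travel":[11,29,0],"dr":[0,0,0],"jaw":-1},
  {"travel":[11,29,0],"dr":[0,0,0],"jaw":-1},
  {"travel":[11,29,0],"dr":[0,0,0],"jaw":-1},
  {"travel":[12,30,0],"dr":[0,0,0],"jaw":-1},
])

```text
t: 11.9
tool_pos: [0.4823, -0.168, 0.1841]
ee_rot: [0.127, 0.992, 0.001, -0.002]
force: [0.3, 0.9, 0.3]
width: 0.0929
finger_force: 0.0
```

Request:
drive_tool([
  {"travel":[0,0,25],"dr":[0,0,0],"jaw":-1},
  {"travel":[0,0,25],"dr":[0,0,0],"jaw":-1},
  {"travel":[0,0,25],"dr":[0,0,0],"jaw":-1},
  {"travel":[0,0,0],"dr":[0,0,0],"jaw":-1},
  {"travel":[0,0,0],"dr":[0,0,0],"jaw":-1},
  {"travel":[0,0,0],"dr":[0,0,0],"jaw":-1},
])

```text
t: 12.4
tool_pos: [0.4837, -0.1699, 0.1115]
ee_rot: [0.127, 0.992, 0.0, -0.0]
force: [0.9, -0.1, 0.9]
width: 0.0928
finger_force: 0.0
```

```bash
python3 - <<'E'
from h import *
to(.4835,-.169,.049)
face("scene",.484,-.17,.06,.075);to(.4835,-.169,.049)
E
```

```text
tcp [ 0.4837 -0.1699  0.1115] tool mm [ 0.4  0.8 62.5] t 12.4 q [-0.44 -0.03  1.85 -0.    1.32 -1.75] tilt [-0.001  0.    -1.   ] yaw y [0.252 0.968 0.   ] w 0.0928 F [ 0.9 -0.1  0.9]
scene n 425 z med/min/max [0.0652 0.06   0.0688] enc [ 0.4839 -0.1705  0.0313] hullfit [ 0.4843 -0.1696  0.0302]
tcp [ 0.4844 -0.1703  0.1124] tool mm [ 1.3  1.  63.4] t 12.45 q [-0.44 -0.03  1.85 -0.    1.32 -1.75] tilt [ 0.001 -0.001 -1.   ] yaw y [ 0.252  0.968 -0.   ] w 0.0933 F [ 0.6 -1.3 -0. ]
```

Request:
drive_tool([
  {"travel":[1,0.5,20],"dr":[0,0,0],"jaw":-1},
  {"travel":[0,0,20],"dr":[0,0,0],"jaw":-1},
  {"travel":[0,0,15],"dr":[0,0,0],"jaw":-1},
  {"travel":[0,0,7.5],"dr":[0,0,0],"jaw":-1},
  {"travel":[0,0,0],"dr":[0,0,0],"jaw":-1},
  {"travel":[0,0,0],"dr":[0,0,0],"jaw":1},
  {"travel":[0,0,0],"dr":[0,0,0],"jaw":1},
  {"travel":[0,0,0],"dr":[0,0,0],"jaw":1},
])

```text
t: 13.12
tool_pos: [0.4841, -0.1696, 0.0503]
ee_rot: [0.127, 0.992, -0.0, 0.001]
force: [-0.9, -0.2, 0.5]
width: 0.0774
finger_force: 0.0
```

Request:
drive_tool([
  {"travel":[0,0,0],"dr":[0,0,0],"jaw":1},
  {"travel":[0,0,0],"dr":[0,0,0],"jaw":1},
  {"travel":[0,0,0],"dr":[0,0,0],"jaw":1},
  {"travel":[0,0,-1],"dr":[0,0,0],"jaw":1},
  {"travel":[0,0,-9],"dr":[0,0,0],"jaw":1},
  {"travel":[0,0,-20],"dr":[0,0,0],"jaw":1},
  {"travel":[0,0,-20],"dr":[0,0,0],"jaw":1},
])

```text
t: 13.7
tool_pos: [0.4815, -0.1684, 0.0981]
ee_rot: [0.127, 0.992, 0.001, -0.002]
force: [0.7, 0.3, -2.9]
width: 0.0599
finger_force: 30.0
```

Request:
drive_tool([
  {"travel":[0,0,-25],"dr":[0,0,0],"jaw":1},
  {"travel":[0,0,-25],"dr":[0,0,0],"jaw":1},
  {"travel":[0,0,-25],"dr":[0,0,0],"jaw":1},
  {"travel":[0,0,-25],"dr":[0,0,0],"jaw":1},
  {"travel":[0,0,-10],"dr":[0,0,0],"jaw":1},
  {"travel":[0,0,0],"dr":[0,0,0],"jaw":1},
])

```text
t: 14.2
tool_pos: [0.4845, -0.1698, 0.2119]
ee_rot: [0.127, 0.992, -0.001, 0.003]
force: [-0.1, -0.5, -3.6]
width: 0.0605
finger_force: 30.0
```

```bash
python3 - <<'E'
from h import *
to(.531,.398,.21)
held("scene");face("scene",.484,-.17,.035,.055);face("wrist",.484,-.17,.035,.055)
p=vision.snapshot("top");W=world(p)
m=(W[...,1]>0.15)&(W[...,1]<.5)&(W[...,0]>.5)&(W[...,0]<.7)&(W[...,2]>.05)
n,l,st,c=cv2.connectedComponentsWithStats(m.astype(np.uint8))
for i in range(1,n):
    if st[i,4]>15: w=W[l==i];print(np.round(w.mean(0),3),"lo",np.round(w.min(0),3),"hi",np.round(w.max(0),3))
E
```

```text
tcp [ 0.4845 -0.1698  0.2119] tool mm [ 98.1 561.2   0.9] t 14.2 q [-0.44 -0.11  1.74  0.    1.5  -1.75] tilt [ 0.005 -0.002 -1.   ] yaw y [ 0.252  0.968 -0.001] w 0.0605 F [-0.1 -0.5 -3.6]
held scene 0.71 [218. 227.  36.  36.] z 0.2293 535 fit [ 0.4854 -0.1695  0.0299] slope [-0.001  0.001]
scene n 471 z med/min/max [0.043  0.0352 0.0473] enc [ 0.4848 -0.1676  0.0337] hullfit [ 0.4851 -0.1678  0.0327]
wrist n 1618 z med/min/max [0.045  0.0351 0.0472] enc [ 0.4835 -0.1661  0.033 ] hullfit [ 0.4832 -0.1661  0.0325]
[0.603 0.256 0.108] lo [0.574 0.227 0.05 ] hi [0.642 0.295 0.142]
[0.529 0.394 0.078] lo [0.511 0.378 0.05 ] hi [0.547 0.415 0.116]
```

Request:
drive_tool([
  {"travel":[4,20,0],"dr":[0,0,0],"jaw":1},
  {"travel":[6,36,0],"dr":[0,0,0],"jaw":1},
  {"travel":[6,36,0],"dr":[0,0,0],"jaw":1},
  {"travel":[6,36,0],"dr":[0,0,0],"jaw":1},
  {"travel":[6,36,0],"dr":[0,0,0],"jaw":1},
  {"travel":[6,36,0],"dr":[0,0,0],"jaw":1},
  {"travel":[6,36,0],"dr":[0,0,0],"jaw":1},
  {"travel":[6,36,0],"dr":[0,0,0],"jaw":1},
])

```text
t: 15.12
tool_pos: [0.506, 0.1074, 0.207]
ee_rot: [0.127, 0.992, -0.0, -0.001]
force: [0.9, -0.4, -3.9]
width: 0.0603
finger_force: 30.0
```

Request:
drive_tool([
  {"travel":[6,36,0],"dr":[0,0,0],"jaw":1},
  {"travel":[6,36,0],"dr":[0,0,0],"jaw":1},
  {"travel":[6,36,0],"dr":[0,0,0],"jaw":1},
  {"travel":[6,36,0],"dr":[0,0,0],"jaw":1},
  {"travel":[6,36,0],"dr":[0,0,0],"jaw":1},
  {"travel":[6,36,0],"dr":[0,0,0],"jaw":1},
  {"travel":[6,36,0],"dr":[0,0,0],"jaw":1},
  {"travel":[6,36,0],"dr":[0,0,0],"jaw":1},
])

```text
t: 15.78
tool_pos: [0.5322, 0.3979, 0.2063]
ee_rot: [0.127, 0.992, -0.001, -0.001]
force: [0.8, 0.0, -2.8]
width: 0.0603
finger_force: 30.0
```

Request:
drive_tool([
  {"travel":[3,18,0],"dr":[0,0,0],"jaw":1},
  {"travel":[0,0,20],"dr":[0,0,0],"jaw":1},
  {"travel":[0,0,20],"dr":[0,0,0],"jaw":1},
  {"travel":[0,0,20],"dr":[0,0,0],"jaw":1},
  {"travel":[0,0,0],"dr":[0,0,0],"jaw":1},
  {"travel":[0,0,0],"dr":[0,0,0],"jaw":1},
])

```text
t: 16.28
tool_pos: [0.5329, 0.4135, 0.1453]
ee_rot: [0.127, 0.992, -0.002, -0.002]
force: [-0.1, -0.7, -3.1]
width: 0.0601
finger_force: 30.0
```

```bash
python3 - <<'E'
from h import *
to(.531,.398,.047)
held("scene");w=held("wrist");held("top")
face("scene",.531,.398,.1,.115,.03)
face("wrist",.531,.398,.1,.115,.03)
face("top",.531,.398,.1,.115,.03)
p=vision.snapshot("scene")
a=np.hstack([cv2.resize(p["color"][100:250,340:540],(400,300)),cv2.resize(w["color"],(400,300))]);cv2.imwrite("pics/c4.png",a[...,::-1])
to(.531,.398,.047)
E
```

```text
tcp [0.5329 0.4135 0.1453] tool mm [ -2.4 -15.1  98.3] t 16.28 q [ 0.58  0.38  1.34  0.    1.44 -0.73] tilt [-0.005 -0.003 -1.   ] yaw y [ 0.252  0.968 -0.005] w 0.0601 F [-0.1 -0.7 -3.1]
held scene 0.87 [456. 118.  25.  24.] z 0.1626 196 fit [0.5352 0.4127 0.0298] slope [0.01  0.015]
scene n 70 z med/min/max [0.1064 0.1002 0.1105] enc [0.532  0.3975 0.0147] hullfit [0.532  0.3973 0.013 ]
wrist n 496 z med/min/max [0.109  0.1    0.1108] enc [0.5343 0.4006 0.0121] hullfit [0.5328 0.3999 0.0109]
top few 0
tcp [0.535  0.4148 0.1493] tool mm [ -0.3 -17.3 102.2] t 16.78 q [ 0.58  0.37  1.33  0.    1.44 -0.73] tilt [ 0.001  0.    -1.   ] yaw y [0.252 0.968 0.001] w 0.0605 F [ 0.5 -0.4 -3.5]
```

View pics/c4.png

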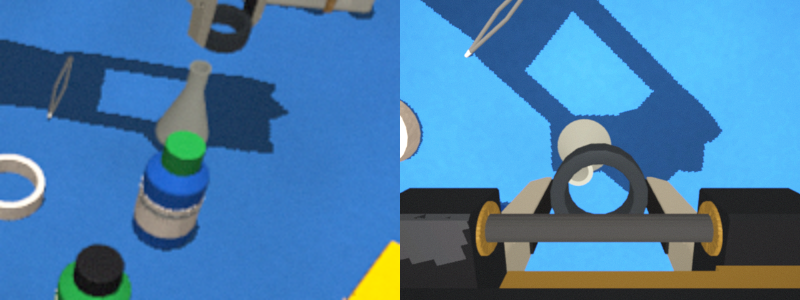

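The ring is about 16 mm too far along tool y; the lip shows at the lower left of the ring hole, at (580,175). I'll correct that and look again.

Request:
drive_tool([
  {"travel":[-1,-8,0],"dr":[0,0,0],"jaw":1},
  {"travel":[0,-8,0],"dr":[0,0,0],"jaw":1},
  {"travel":[0,0,12],"dr":[0,0,0],"jaw":1},
  {"travel":[0,0,0],"dr":[0,0,0],"jaw":1},
  {"travel":[0,0,0],"dr":[0,0,0],"jaw":1},
  {"travel":[0,0,0],"dr":[0,0,0],"jaw":1},
])

```text
t: 17.28
tool_pos: [0.5314, 0.3988, 0.1361]
ee_rot: [0.127, 0.992, -0.0, -0.0]
force: [0.0, 1.1, -4.2]
width: 0.0602
finger_force: 30.0
```

```bash
python3 - <<'E'
from h import *
to(.531,.398,.047)
held("scene");w=held("wrist","ring100")
face("scene",.531,.398,.1,.112,.03)
face("wrist",.531,.398,.1,.112,.017)
to(.531,.398,.047)
cv2.imwrite("pics/c5.png",w["color"][200:400,200:440,::-1])
E
```

```text
tcp [0.5314 0.3988 0.1361] tool mm [ 0.1 -0.8 89.1] t 17.28 q [ 0.57  0.35  1.38  0.    1.41 -0.75] tilt [-0.001 -0.    -1.   ] yaw y [ 0.252  0.968 -0.001] w 0.0602 F [ 0.   1.1 -4.2]
held scene 0.89 [449. 123.  20.  24.] z 0.1536 165 fit [0.5348 0.3963 0.0285] slope [0.019 0.005]
held wrist 0.68 [319. 287. 163. 116.] z 0.1555 6757 fit [0.5291 0.4011 0.029 ] slope [0.001 0.002]
scene n 54 z med/min/max [0.1061 0.1002 0.1106] enc [0.5335 0.3947 0.0128] hullfit [0.5332 0.3952 0.0119]
wrist n 978 z med/min/max [0.109 0.1   0.111] enc [0.5312 0.3991 0.0126] hullfit [0.532 0.399 0.012]
tcp [0.5318 0.3992 0.1369] tool mm [ 0.5 -1.4 89.9] t 17.58 q [ 0.57  0.35  1.38  0.    1.41 -0.75] tilt [ 0.  0. -1.] yaw y [0.252 0.968 0.   ] w 0.0608 F [-0.2 -0.1 -3.1]
```

View pics/c5.png

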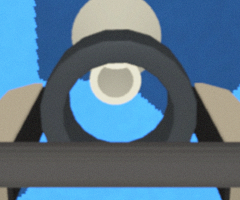

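The lip is now centred left to right under the ring hole, so I'll lower it.

Request:
drive_tool([
  {"travel":[0,-0.5,10],"dr":[0,0,0],"jaw":1},
  {"travel":[0,0,14],"dr":[0,0,0],"jaw":1},
  {"travel":[0,0,15],"dr":[0,0,0],"jaw":1},
  {"travel":[0,0,15],"dr":[0,0,0],"jaw":1},
  {"travel":[0,0,15],"dr":[0,0,0],"jaw":1},
  {"travel":[0,0,12],"dr":[0,0,0],"jaw":1},
  {"travel":[0,0,3],"dr":[0,0,0],"jaw":1},
  {"travel":[0,0,0],"dr":[0,0,0],"jaw":1},
])

```text
t: 18.25
tool_pos: [0.5305, 0.3977, 0.0504]
ee_rot: [0.127, 0.992, -0.001, -0.001]
force: [0.3, -0.4, -2.9]
width: 0.0604
finger_force: 30.0
```

Request:
drive_tool([
  {"travel":[0,0,1],"dr":[0,0,0],"jaw":1},
  {"travel":[0,0,0],"dr":[0,0,0],"jaw":1},
  {"travel":[0,0,0],"dr":[0,0,0],"jaw":1},
])

```text
t: 18.5
tool_pos: [0.5323, 0.399, 0.0529]
ee_rot: [0.127, 0.992, 0.001, 0.001]
force: [-0.5, -0.1, -4.3]
width: 0.0598
finger_force: 30.0
```

Request:
drive_tool([
  {"travel":[0,0,1],"dr":[0,0,0],"jaw":1},
  {"travel":[0,0,0],"dr":[0,0,0],"jaw":1},
  {"travel":[0,0,0],"dr":[0,0,0],"jaw":1},
])

```text
t: 18.75
tool_pos: [0.5318, 0.3986, 0.051]
ee_rot: [0.127, 0.992, 0.0, 0.0]
force: [-0.3, -0.1, -3.6]
width: 0.06
finger_force: 30.0
```

Request:
drive_tool([
  {"travel":[0,0,1],"dr":[0,0,0],"jaw":1},
  {"travel":[0,0,0],"dr":[0,0,0],"jaw":1},
  {"travel":[0,0,0],"dr":[0,0,0],"jaw":1},
])

```text
t: 19.0
tool_pos: [0.5315, 0.3985, 0.0495]
ee_rot: [0.127, 0.992, -0.0, -0.0]
force: [-0.1, 0.8, -3.5]
width: 0.0603
finger_force: 30.0
```

Request:
drive_tool([
  {"travel":[0,0,1],"dr":[0,0,0],"jaw":1},
  {"travel":[0,0,0],"dr":[0,0,0],"jaw":1},
  {"travel":[0,0,0],"dr":[0,0,0],"jaw":1},
])

```text
t: 19.25
tool_pos: [0.5315, 0.3984, 0.0485]
ee_rot: [0.127, 0.992, -0.0, -0.0]
force: [-0.1, -0.7, -4.1]
width: 0.0605
finger_force: 30.0
```

Request:
drive_tool([
  {"travel":[0,0,1],"dr":[0,0,0],"jaw":1},
  {"travel":[0,0,0],"dr":[0,0,0],"jaw":1},
  {"travel":[0,0,0],"dr":[0,0,0],"jaw":1},
])

```text
t: 19.5
tool_pos: [0.5316, 0.3985, 0.0477]
ee_rot: [0.127, 0.992, -0.0, 0.0]
force: [0.5, -0.3, -2.5]
width: 0.0601
finger_force: 30.0
```

Request:
drive_tool([
  {"travel":[0,0,1],"dr":[0,0,0],"jaw":1},
  {"travel":[0,0,0],"dr":[0,0,0],"jaw":1},
  {"travel":[0,0,0],"dr":[0,0,0],"jaw":1},
])

```text
t: 19.75
tool_pos: [0.5318, 0.3985, 0.0471]
ee_rot: [0.127, 0.992, 0.0, 0.0]
force: [-0.9, -1.2, 1.8]
width: 0.0605
finger_force: 30.0
```

Contact, so I'll release and go up, then back to the stack.

Request:
drive_tool([
  {"travel":[0,0,0],"dr":[0,0,0],"jaw":-1},
  {"travel":[0,0,0],"dr":[0,0,0],"jaw":-1},
  {"travel":[0,0,0],"dr":[0,0,0],"jaw":-1},
  {"travel":[0,0,0],"dr":[0,0,0],"jaw":-1},
  {"travel":[0,0,0],"dr":[0,0,0],"jaw":-1},
  {"travel":[0,0,-10],"dr":[0,0,0],"jaw":-1},
  {"travel":[0,0,-25],"dr":[0,0,0],"jaw":-1},
  {"travel":[0,0,-35],"dr":[0,0,0],"jaw":-1},
])

```text
t: 20.42
tool_pos: [0.5293, 0.397, 0.1139]
ee_rot: [0.127, 0.992, -0.002, -0.003]
force: [-0.1, -0.2, -0.5]
width: 0.0929
finger_force: 0.0
```

Request:
drive_tool([
  {"travel":[0,0,-35],"dr":[0,0,0],"jaw":-1},
  {"travel":[0,0,-35],"dr":[0,0,0],"jaw":-1},
  {"travel":[0,0,-15],"dr":[0,0,0],"jaw":-1},
  {"travel":[0,0,0],"dr":[0,0,0],"jaw":-1},
  {"travel":[0,0,0],"dr":[0,0,0],"jaw":-1},
])

```text
t: 20.83
tool_pos: [0.5324, 0.3991, 0.204]
ee_rot: [0.127, 0.992, 0.001, 0.001]
force: [-0.1, -0.4, -0.6]
width: 0.0931
finger_force: 0.0
```

```bash
python3 - <<'E'
from h import *
to(.4843,-.1672,.2)
face("wrist",.531,.398,.05,.07);face("wrist",.531,.398,.1,.115)
face("scene",.531,.398,.1,.115,.03)
face("scene",.484,-.168,.035,.055)
E
```

```text
tcp [0.5324 0.3991 0.204 ] tool mm [ -96.1 -560.1    2.7] t 20.83 q [ 0.57  0.31  1.31  0.    1.52 -0.75] tilt [ 0.003  0.002 -1.   ] yaw y [0.252 0.968 0.003] w 0.0931 F [-0.1 -0.4 -0.6]
wrist n 3499 z med/min/max [0.0646 0.05   0.07  ] enc [0.531  0.4003 0.0307] hullfit [0.5309 0.4002 0.0302]
wrist n 724 z med/min/max [0.1091 0.1001 0.1112] enc [0.5309 0.3997 0.0129] hullfit [0.5308 0.4001 0.0125]
scene n 76 z med/min/max [0.1063 0.1002 0.1101] enc [0.5318 0.3981 0.0141] hullfit [0.5328 0.3986 0.013 ]
scene n 473 z med/min/max [0.0428 0.035  0.048 ] enc [ 0.4852 -0.1675  0.0337] hullfit [ 0.4851 -0.1678  0.033 ]
```

Request:
drive_tool([
  {"travel":[-6,-35,0],"dr":[0,0,0],"jaw":-1},
  {"travel":[-6,-35,0],"dr":[0,0,0],"jaw":-1},
  {"travel":[-6,-35,0],"dr":[0,0,0],"jaw":-1},
  {"travel":[-6,-35,0],"dr":[0,0,0],"jaw":-1},
  {"travel":[-6,-35,0],"dr":[0,0,0],"jaw":-1},
  {"travel":[-6,-35,0],"dr":[0,0,0],"jaw":-1},
  {"travel":[-6,-35,0],"dr":[0,0,0],"jaw":-1},
  {"travel":[-6,-35,0],"dr":[0,0,0],"jaw":-1},
])

```text
t: 21.7
tool_pos: [0.5061, 0.1138, 0.2001]
ee_rot: [0.127, 0.992, -0.0, -0.001]
force: [0.7, -0.4, -0.4]
width: 0.0929
finger_force: 0.0
```

Request:
drive_tool([
  {"travel":[-6,-35,0],"dr":[0,0,0],"jaw":-1},
  {"travel":[-6,-35,0],"dr":[0,0,0],"jaw":-1},
  {"travel":[-6,-35,0],"dr":[0,0,0],"jaw":-1},
  {"travel":[-6,-35,0],"dr":[0,0,0],"jaw":-1},
  {"travel":[-6,-35,0],"dr":[0,0,0],"jaw":-1},
  {"travel":[-6,-35,0],"dr":[0,0,0],"jaw":-1},
  {"travel":[-6,-35,0],"dr":[0,0,0],"jaw":-1},
  {"travel":[-6,-35,0],"dr":[0,0,0],"jaw":-1},
])

```text
t: 22.37
tool_pos: [0.4821, -0.169, 0.2003]
ee_rot: [0.127, 0.992, 0.0, -0.001]
force: [0.9, -0.3, 0.2]
width: 0.0932
finger_force: 0.0
```

Request:
drive_tool([
  {"travel":[0,0,35],"dr":[0,0,0],"jaw":-1},
  {"travel":[0,0,35],"dr":[0,0,0],"jaw":-1},
  {"travel":[0,0,30],"dr":[0,0,0],"jaw":-1},
  {"travel":[0,0,0],"dr":[0,0,0],"jaw":-1},
  {"travel":[0,0,0],"dr":[0,0,0],"jaw":-1},
  {"travel":[0,0,0],"dr":[0,0,0],"jaw":-1},
])

```text
t: 22.87
tool_pos: [0.4838, -0.1677, 0.1028]
ee_rot: [0.127, 0.992, -0.0, 0.0]
force: [-0.7, 0.0, 0.0]
width: 0.0929
finger_force: 0.0
```

```bash
python3 - <<'E'
from h import *
to(.4843,-.1672,.027)
face("wrist",.484,-.168,.035,.05)
to(.4843,-.1672,.027)
E
```

```text
tcp [ 0.4838 -0.1677  0.1028] tool mm [-0.4  0.6 75.8] t 22.87 q [-0.43 -0.02  1.86 -0.    1.3  -1.75] tilt [ 0. -0. -1.] yaw y [ 0.252  0.968 -0.   ] w 0.0929 F [-0.7  0.   0. ]
wrist n 5550 z med/min/max [0.045  0.035  0.0474] enc [ 0.4832 -0.1666  0.033 ] hullfit [ 0.4832 -0.1665  0.0327]
tcp [ 0.4846 -0.168   0.1038] tool mm [ 0.7  0.7 76.8] t 22.92 q [-0.43 -0.02  1.86 -0.    1.3  -1.75] tilt [ 0.002 -0.001 -1.   ] yaw y [ 0.252  0.968 -0.001] w 0.093 F [1.3 0.2 0.8]
```

Request:
drive_tool([
  {"travel":[0,1,25],"dr":[0,0,0],"jaw":-1},
  {"travel":[0,0,25],"dr":[0,0,0],"jaw":-1},
  {"travel":[0,0,18],"dr":[0,0,0],"jaw":-1},
  {"travel":[0,0,8],"dr":[0,0,0],"jaw":-1},
  {"travel":[0,0,0],"dr":[0,0,0],"jaw":-1},
  {"travel":[0,0,0],"dr":[0,0,0],"jaw":1},
  {"travel":[0,0,0],"dr":[0,0,0],"jaw":1},
  {"travel":[0,0,0],"dr":[0,0,0],"jaw":1},
])

```text
t: 23.58
tool_pos: [0.4851, -0.1673, 0.0277]
ee_rot: [0.127, 0.992, -0.0, 0.002]
force: [-0.2, -1.1, -0.0]
width: 0.0777
finger_force: 0.0
```

Request:
drive_tool([
  {"travel":[0,0,0],"dr":[0,0,0],"jaw":1},
  {"travel":[0,0,0],"dr":[0,0,0],"jaw":1},
  {"travel":[0,0,0],"dr":[0,0,0],"jaw":1},
  {"travel":[0,0,-1],"dr":[0,0,0],"jaw":1},
  {"travel":[0,0,-9],"dr":[0,0,0],"jaw":1},
  {"travel":[0,0,-20],"dr":[0,0,0],"jaw":1},
  {"travel":[0,0,-20],"dr":[0,0,0],"jaw":1},
])

```text
t: 24.17
tool_pos: [0.4819, -0.1658, 0.075]
ee_rot: [0.127, 0.992, 0.001, -0.002]
force: [-0.5, 0.2, -3.4]
width: 0.0661
finger_force: 30.0
```

Request:
drive_tool([
  {"travel":[0,0,-30],"dr":[0,0,0],"jaw":1},
  {"travel":[0,0,-30],"dr":[0,0,0],"jaw":1},
  {"travel":[0,0,-30],"dr":[0,0,0],"jaw":1},
  {"travel":[0,0,-30],"dr":[0,0,0],"jaw":1},
  {"travel":[0,0,-10],"dr":[0,0,0],"jaw":1},
  {"travel":[0,0,0],"dr":[0,0,0],"jaw":1},
])

```text
t: 24.67
tool_pos: [0.4852, -0.1673, 0.209]
ee_rot: [0.127, 0.992, -0.001, 0.003]
force: [0.6, -0.5, -3.3]
width: 0.0659
finger_force: 30.0
```

```bash
python3 - <<'E'
from h import *
to(.609,-.246,.2)
held("scene");face("scene",.484,-.168,.01,.03);face("scene",.609,-.246,.13,.15)
face("scene",.649,-.091,.17,.19)
E
```

```text
tcp [ 0.4852 -0.1673  0.209 ] tool mm [-139.6  -44.9    9.8] t 24.67 q [-0.43 -0.11  1.75  0.    1.5  -1.75] tilt [ 0.005 -0.002 -1.   ] yaw y [ 0.252  0.968 -0.001] w 0.0659 F [ 0.6 -0.5 -3.3]
held scene 0.86 [221. 227.  40.  40.] z 0.2268 560 fit [ 0.4863 -0.1678  0.0324] slope [-0.001 -0.004]
scene n 496 z med/min/max [0.0207 0.0102 0.0251] enc [ 0.4854 -0.1659  0.0358] hullfit [ 0.4849 -0.1666  0.0347]
scene n 280 z med/min/max [0.1433 0.13   0.147 ] enc [ 0.6099 -0.2465  0.0182] hullfit [ 0.6097 -0.2464  0.0173]
scene n 229 z med/min/max [0.1788 0.17   0.1831] enc [ 0.6488 -0.0913  0.0192] hullfit [ 0.649  -0.0914  0.0185]
```

Request:
drive_tool([
  {"travel":[-20,-7,0],"dr":[0,0,0],"jaw":1},
  {"travel":[-30,-10,0],"dr":[0,0,0],"jaw":1},
  {"travel":[-30,-10,0],"dr":[0,0,0],"jaw":1},
  {"travel":[-30,-10,0],"dr":[0,0,0],"jaw":1},
  {"travel":[-29,-8,0],"dr":[0,0,0],"jaw":1},
  {"travel":[0,0,15],"dr":[0,0,0],"jaw":1},
  {"travel":[0,0,10],"dr":[0,0,0],"jaw":1},
  {"travel":[0,0,0],"dr":[0,0,0],"jaw":1},
])

```text
t: 25.58
tool_pos: [0.604, -0.2439, 0.1746]
ee_rot: [0.127, 0.992, 0.002, -0.004]
force: [-1.1, 1.4, -4.2]
width: 0.0661
finger_force: 30.0
```

Request:
drive_tool([
  {"travel":[0,0,0],"dr":[0,0,0],"jaw":1},
  {"travel":[0,0,0],"dr":[0,0,0],"jaw":1},
])

```text
t: 25.75
tool_pos: [0.6061, -0.2447, 0.1806]
ee_rot: [0.127, 0.992, 0.0, -0.0]
force: [0.4, 0.3, -3.8]
width: 0.0657
finger_force: 30.0
```

```bash
python3 - <<'E'
from h import *
to(.609,-.246,.076)
held("scene");w=held("wrist","ring100")
face("scene",.609,-.246,.13,.15,.03);face("wrist",.609,-.246,.13,.15,.025)
to(.609,-.246,.076)
cv2.imwrite("pics/c6.png",w["color"][200:400,200:440,::-1])
E
```

```text
tcp [ 0.6061 -0.2447  0.1806] tool mm [ -3.2  -0.6 104.6] t 25.75 q [-0.46  0.29  1.37 -0.    1.48 -1.78] tilt [-0.001  0.    -1.   ] yaw y [0.252 0.968 0.   ] w 0.0657 F [ 0.4  0.3 -3.8]
held scene 0.81 [228. 316.  45.  49.] z 0.1985 540 fit [ 0.6071 -0.2449  0.0321] slope [-0.012  0.006]
held wrist 0.96 [318. 308. 176. 170.] z 0.2011 7105 fit [ 0.6058 -0.2435  0.0327] slope [0.    0.002]
scene n 166 z med/min/max [0.1425 0.1302 0.1465] enc [ 0.6096 -0.246   0.018 ] hullfit [ 0.6095 -0.2463  0.0173]
wrist n 1585 z med/min/max [0.1457 0.13   0.1484] enc [ 0.6088 -0.2454  0.0176] hullfit [ 0.6095 -0.2455  0.0169]
tcp [ 0.607  -0.2453  0.1817] tool mm [ -2.   -0.2 105.7] t 26.05 q [-0.46  0.29  1.37  0.    1.48 -1.78] tilt [ 0.001 -0.001 -1.   ] yaw y [ 0.252  0.968 -0.   ] w 0.066 F [ 0.7  0.2 -4.6]
```

View pics/c6.png

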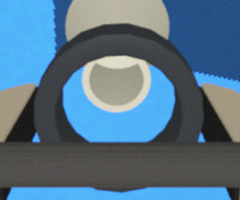

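The lip is centred left to right under the hole, and the fits ask for about 2.5 mm in +x. I'll correct that and lower.

Request:
drive_tool([
  {"travel":[-2.7,-0.8,0],"dr":[0,0,0],"jaw":1},
  {"travel":[0,0,8],"dr":[0,0,0],"jaw":1},
  {"travel":[0,0,14],"dr":[0,0,0],"jaw":1},
  {"travel":[0,0,15],"dr":[0,0,0],"jaw":1},
  {"travel":[0,0,15],"dr":[0,0,0],"jaw":1},
  {"travel":[0,0,15],"dr":[0,0,0],"jaw":1},
  {"travel":[0,0,15],"dr":[0,0,0],"jaw":1},
  {"travel":[0,0,12],"dr":[0,0,0],"jaw":1},
])

```text
t: 26.72
tool_pos: [0.6079, -0.2461, 0.0833]
ee_rot: [0.127, 0.992, 0.001, -0.001]
force: [-0.3, -0.1, -4.3]
width: 0.066
finger_force: 30.0
```

Request:
drive_tool([
  {"travel":[0,0,4],"dr":[0,0,0],"jaw":1},
  {"travel":[0,0,0],"dr":[0,0,0],"jaw":1},
  {"travel":[0,0,0],"dr":[0,0,0],"jaw":1},
  {"travel":[0,0,0],"dr":[0,0,0],"jaw":1},
])

```text
t: 27.05
tool_pos: [0.6098, -0.247, 0.0837]
ee_rot: [0.127, 0.992, -0.0, 0.001]
force: [-0.1, -0.2, -3.0]
width: 0.0661
finger_force: 30.0
```

Request:
drive_tool([
  {"travel":[0,0,1],"dr":[0,0,0],"jaw":1},
  {"travel":[0,0,1],"dr":[0,0,0],"jaw":1},
  {"travel":[0,0,0],"dr":[0,0,0],"jaw":1},
  {"travel":[0,0,0],"dr":[0,0,0],"jaw":1},
])

```text
t: 27.38
tool_pos: [0.6093, -0.2467, 0.0809]
ee_rot: [0.127, 0.992, -0.0, 0.0]
force: [-0.5, -0.2, -3.7]
width: 0.066
finger_force: 30.0
```

Request:
drive_tool([
  {"travel":[0,0,1],"dr":[0,0,0],"jaw":1},
  {"travel":[0,0,1],"dr":[0,0,0],"jaw":1},
  {"travel":[0,0,0],"dr":[0,0,0],"jaw":1},
  {"travel":[0,0,0],"dr":[0,0,0],"jaw":1},
])

```text
t: 27.72
tool_pos: [0.6091, -0.2466, 0.0785]
ee_rot: [0.127, 0.992, 0.0, -0.0]
force: [0.2, -0.4, -3.3]
width: 0.0658
finger_force: 30.0
```

Request:
drive_tool([
  {"travel":[0,0,1],"dr":[0,0,0],"jaw":1},
  {"travel":[0,0,0],"dr":[0,0,0],"jaw":1},
  {"travel":[0,0,0],"dr":[0,0,0],"jaw":1},
])

```text
t: 27.97
tool_pos: [0.6091, -0.2467, 0.0775]
ee_rot: [0.127, 0.992, -0.0, -0.0]
force: [-0.3, -0.5, -4.4]
width: 0.0657
finger_force: 30.0
```

Request:
drive_tool([
  {"travel":[0,0,1],"dr":[0,0,0],"jaw":1},
  {"travel":[0,0,0],"dr":[0,0,0],"jaw":1},
  {"travel":[0,0,0],"dr":[0,0,0],"jaw":1},
])

```text
t: 28.22
tool_pos: [0.6091, -0.2468, 0.0767]
ee_rot: [0.127, 0.992, -0.0, -0.0]
force: [-1.2, -2.2, -1.8]
width: 0.0657
finger_force: 30.0
```

Request:
drive_tool([
  {"travel":[0,0,0.7],"dr":[0,0,0],"jaw":1},
  {"travel":[0,0,0],"dr":[0,0,0],"jaw":1},
  {"travel":[0,0,0],"dr":[0,0,0],"jaw":1},
])

```text
t: 28.47
tool_pos: [0.6092, -0.2469, 0.0763]
ee_rot: [0.127, 0.992, -0.0, 0.0]
force: [-2.5, -0.1, -0.4]
width: 0.0657
finger_force: 30.0
```

Request:
drive_tool([
  {"travel":[0,0,0],"dr":[0,0,0],"jaw":-1},
  {"travel":[0,0,0],"dr":[0,0,0],"jaw":-1},
  {"travel":[0,0,0],"dr":[0,0,0],"jaw":-1},
  {"travel":[0,0,0],"dr":[0,0,0],"jaw":-1},
  {"travel":[0,0,0],"dr":[0,0,0],"jaw":-1},
  {"travel":[0,0,-10],"dr":[0,0,0],"jaw":-1},
  {"travel":[0,0,-25],"dr":[0,0,0],"jaw":-1},
  {"travel":[0,0,-35],"dr":[0,0,0],"jaw":-1},
])

```text
t: 29.13
tool_pos: [0.6069, -0.2456, 0.1433]
ee_rot: [0.127, 0.992, 0.001, -0.003]
force: [0.2, 0.4, -1.4]
width: 0.0928
finger_force: 0.0
```

Request:
drive_tool([
  {"travel":[0,0,-30],"dr":[0,0,0],"jaw":-1},
  {"travel":[0,0,-20],"dr":[0,0,0],"jaw":-1},
  {"travel":[0,0,0],"dr":[0,0,0],"jaw":-1},
  {"travel":[0,0,0],"dr":[0,0,0],"jaw":-1},
])

```text
t: 29.47
tool_pos: [0.6104, -0.2473, 0.1989]
ee_rot: [0.127, 0.992, -0.001, 0.002]
force: [-0.1, -0.5, -0.3]
width: 0.0928
finger_force: 0.0
```

```bash
python3 - <<'E'
from h import *
to(.4842,-.1665,.1)
face("wrist",.609,-.246,.08,.1);face("wrist",.609,-.246,.135,.15)
face("scene",.609,-.246,.08,.1);face("scene",.609,-.246,.135,.15,.03)
face("scene",.484,-.167,.01,.03)
E
```

```text
tcp [ 0.6104 -0.2473  0.1989] tool mm [142.9  46.4  98.2] t 29.47 q [-0.46  0.29  1.34  0.    1.51 -1.78] tilt [ 0.004 -0.002 -1.   ] yaw y [ 0.252  0.968 -0.001] w 0.0928 F [-0.1 -0.5 -0.3]
wrist n 3935 z med/min/max [0.0942 0.08   0.1   ] enc [ 0.6084 -0.2452  0.0331] hullfit [ 0.6083 -0.2452  0.0327]
wrist n 1623 z med/min/max [0.146  0.135  0.1483] enc [ 0.6085 -0.2453  0.0179] hullfit [ 0.6083 -0.2453  0.0175]
scene n 797 z med/min/max [0.0919 0.0801 0.1   ] enc [ 0.6102 -0.2468  0.0331] hullfit [ 0.6101 -0.2468  0.0325]
scene n 212 z med/min/max [0.1439 0.1352 0.1474] enc [ 0.6094 -0.2457  0.0181] hullfit [ 0.6093 -0.2462  0.0174]
scene n 288 z med/min/max [0.0202 0.01   0.0254] enc [ 0.4852 -0.1668  0.0351] hullfit [ 0.4866 -0.1678  0.0329]
```

Request:
drive_tool([
  {"travel":[29,10,0],"dr":[0,0,0],"jaw":-1},
  {"travel":[29,10,0],"dr":[0,0,0],"jaw":-1},
  {"travel":[29,9,0],"dr":[0,0,0],"jaw":-1},
  {"travel":[29,9,0],"dr":[0,0,0],"jaw":-1},
  {"travel":[26,8.5,20],"dr":[0,0,0],"jaw":-1},
  {"travel":[0,0,30],"dr":[0,0,0],"jaw":-1},
  {"travel":[0,0,30],"dr":[0,0,0],"jaw":-1},
  {"travel":[0,0,20],"dr":[0,0,0],"jaw":-1},
])

```text
t: 30.38
tool_pos: [0.4813, -0.1648, 0.0926]
ee_rot: [0.127, 0.992, 0.0, -0.002]
force: [-0.6, -0.0, -0.5]
width: 0.0932
finger_force: 0.0
```

Request:
drive_tool([
  {"travel":[0,0,20],"dr":[0,0,0],"jaw":-1},
  {"travel":[0,0,0],"dr":[0,0,0],"jaw":-1},
  {"travel":[0,0,0],"dr":[0,0,0],"jaw":-1},
  {"travel":[0,0,0],"dr":[0,0,0],"jaw":-1},
])

```text
t: 30.72
tool_pos: [0.4838, -0.1661, 0.0767]
ee_rot: [0.127, 0.992, -0.0, 0.0]
force: [0.4, -0.8, 0.5]
width: 0.093
finger_force: 0.0
```

```bash
python3 - <<'E'
from h import *
to(.4842,-.166,.0095)
face("wrist",.484,-.167,.012,.028)
to(.4842,-.166,.0095)
E
```

```text
tcp [ 0.4838 -0.1661  0.0767] tool mm [-0.3  0.2 67.2] t 30.72 q [-0.43  0.01  1.88 -0.    1.25 -1.75] tilt [ 0. -0. -1.] yaw y [ 0.252  0.968 -0.   ] w 0.093 F [ 0.4 -0.8  0.5]
wrist n 5759 z med/min/max [0.0229 0.012  0.0254] enc [ 0.483  -0.1653  0.035 ] hullfit [ 0.4829 -0.1653  0.0347]
tcp [ 0.4843 -0.1663  0.0774] tool mm [ 0.3  0.3 67.9] t 30.77 q [-0.43  0.01  1.88 -0.    1.25 -1.75] tilt [ 0.002 -0.001 -1.   ] yaw y [ 0.252  0.968 -0.   ] w 0.0932 F [-1.  -0.5 -0.1]
```

Request:
drive_tool([
  {"travel":[0,0,20],"dr":[0,0,0],"jaw":-1},
  {"travel":[0,0,20],"dr":[0,0,0],"jaw":-1},
  {"travel":[0,0,18],"dr":[0,0,0],"jaw":-1},
  {"travel":[0,0,9.5],"dr":[0,0,0],"jaw":-1},
  {"travel":[0,0,0],"dr":[0,0,0],"jaw":-1},
  {"travel":[0,0,0],"dr":[0,0,0],"jaw":1},
  {"travel":[0,0,0],"dr":[0,0,0],"jaw":1},
  {"travel":[0,0,0],"dr":[0,0,0],"jaw":1},
])

```text
t: 31.43
tool_pos: [0.4848, -0.1665, 0.0101]
ee_rot: [0.127, 0.992, -0.0, 0.001]
force: [0.1, -0.7, 0.6]
width: 0.0777
finger_force: 0.0
```

Request:
drive_tool([
  {"travel":[0,0,0],"dr":[0,0,0],"jaw":1},
  {"travel":[0,0,0],"dr":[0,0,0],"jaw":1},
  {"travel":[0,0,0],"dr":[0,0,0],"jaw":1},
  {"travel":[0,0,-1],"dr":[0,0,0],"jaw":1},
  {"travel":[0,0,-9],"dr":[0,0,0],"jaw":1},
  {"travel":[0,0,-20],"dr":[0,0,0],"jaw":1},
  {"travel":[0,0,-20],"dr":[0,0,0],"jaw":1},
])

```text
t: 32.02
tool_pos: [0.4816, -0.165, 0.0577]
ee_rot: [0.127, 0.992, 0.001, -0.002]
force: [0.2, 0.1, -3.6]
width: 0.0698
finger_force: 30.0
```

Request:
drive_tool([
  {"travel":[0,0,-30],"dr":[0,0,0],"jaw":1},
  {"travel":[0,0,-30],"dr":[0,0,0],"jaw":1},
  {"travel":[0,0,-30],"dr":[0,0,0],"jaw":1},
  {"travel":[0,0,-30],"dr":[0,0,0],"jaw":1},
  {"travel":[0,0,-30],"dr":[0,0,0],"jaw":1},
  {"travel":[0,0,-25],"dr":[0,0,0],"jaw":1},
  {"travel":[0,0,0],"dr":[0,0,0],"jaw":1},
  {"travel":[0,0,0],"dr":[0,0,0],"jaw":1},
])

```text
t: 32.68
tool_pos: [0.484, -0.1661, 0.2345]
ee_rot: [0.127, 0.992, -0.0, 0.001]
force: [0.4, -0.4, -4.6]
width: 0.0698
finger_force: 30.0
```

```bash
python3 - <<'E'
from h import *
to(.648,-.091,.23)
held("scene");held("wrist")
to(.648,-.091,.23)
E
```

```text
tcp [ 0.484  -0.1661  0.2345] tool mm [-139.7  114.     4.8] t 32.68 q [-0.43 -0.12  1.71  0.    1.55 -1.75] tilt [ 0.002 -0.001 -1.   ] yaw y [ 0.252  0.968 -0.   ] w 0.0698 F [ 0.4 -0.4 -4.6]
held scene 0.77 [217. 218.  49.  38.] z 0.2473 584 fit [ 0.4843 -0.166   0.0347] slope [-0.004  0.   ]
held wrist 0.72 [319. 277. 179. 123.] z 0.2454 6471 fit [ 0.4795 -0.1635  0.0337] slope [-0.007  0.005]
tcp [ 0.4821 -0.1653  0.2306] tool mm [-1.418e+02  1.137e+02  1.000e-01] t 32.88 q [-0.43 -0.12  1.71  0.    1.55 -1.75] tilt [-0.004  0.002 -1.   ] yaw y [0.252 0.968 0.001] w 0.0697 F [-0.4 -0.4 -4.3]
```

Request:
drive_tool([
  {"travel":[-20,16,0],"dr":[0,0,0],"jaw":1},
  {"travel":[-26,21,0],"dr":[0,0,0],"jaw":1},
  {"travel":[-26,21,0],"dr":[0,0,0],"jaw":1},
  {"travel":[-26,21,0],"dr":[0,0,0],"jaw":1},
  {"travel":[-26,21,0],"dr":[0,0,0],"jaw":1},
  {"travel":[-17,14,0],"dr":[0,0,0],"jaw":1},
  {"travel":[0,0,10],"dr":[0,0,0],"jaw":1},
  {"travel":[0,0,0],"dr":[0,0,0],"jaw":1},
])

```text
t: 33.55
tool_pos: [0.6475, -0.09, 0.2184]
ee_rot: [0.126, 0.992, 0.0, -0.003]
force: [-1.0, 0.4, -5.3]
width: 0.0694
finger_force: 30.0
```

Request:
drive_tool([
  {"travel":[0,0,0],"dr":[0,0,0],"jaw":1},
  {"travel":[0,0,0],"dr":[0,0,0],"jaw":1},
  {"travel":[0,0,0],"dr":[0,0,0],"jaw":1},
])

```text
t: 33.8
tool_pos: [0.648, -0.0918, 0.2236]
ee_rot: [0.128, 0.992, -0.0, -0.0]
force: [-1.3, -0.1, -3.1]
width: 0.0697
finger_force: 30.0
```

```bash
python3 - <<'E'
from h import *
to(.648,-.091,.104)
held("scene");w=held("wrist","ring100")
face("scene",.648,-.091,.165,.185,.03);face("wrist",.648,-.091,.165,.185,.025)
to(.648,-.091,.104)
cv2.imwrite("pics/c7.png",w["color"][200:400,200:440,::-1])
E
```

```text
tcp [ 0.648  -0.0918  0.2236] tool mm [1.000e-01 8.000e-01 1.196e+02] t 33.8 q [-0.22  0.28  1.31 -0.    1.55 -1.53] tilt [-0. -0. -1.] yaw y [ 0.253  0.967 -0.   ] w 0.0697 F [-1.3 -0.1 -3.1]
held scene 0.73 [325. 258.  39.  38.] z 0.2363 406 fit [ 0.6502 -0.0919  0.0328] slope [0.004 0.008]
held wrist 0.97 [320. 278. 176. 123.] z 0.2384 6610 fit [ 0.6457 -0.0898  0.0337] slope [-0.003  0.003]
scene n 171 z med/min/max [0.178  0.165  0.1815] enc [ 0.6489 -0.0912  0.0194] hullfit [ 0.6487 -0.0913  0.0185]
wrist n 1715 z med/min/max [0.1808 0.1651 0.1833] enc [ 0.6484 -0.0902  0.0187] hullfit [ 0.6488 -0.0903  0.0182]
tcp [ 0.6486 -0.0914  0.2239] tool mm [  0.8   0.2 119.9] t 34.1 q [-0.22  0.28  1.31 -0.    1.55 -1.53] tilt [ 0.001 -0.    -1.   ] yaw y [0.252 0.968 0.   ] w 0.0695 F [ 0.3  0.2 -4.1]
```

View pics/c7.png

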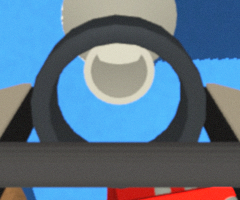

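The lip is centred under the ring at (120,75) in this crop, so I'll lower it.

Request:
drive_tool([
  {"travel":[0,0,10],"dr":[0,0,0],"jaw":1},
  {"travel":[0,0,15],"dr":[0,0,0],"jaw":1},
  {"travel":[0,0,17],"dr":[0,0,0],"jaw":1},
  {"travel":[0,0,17],"dr":[0,0,0],"jaw":1},
  {"travel":[0,0,17],"dr":[0,0,0],"jaw":1},
  {"travel":[0,0,15],"dr":[0,0,0],"jaw":1},
  {"travel":[0,0,12],"dr":[0,0,0],"jaw":1},
  {"travel":[0,0,7],"dr":[0,0,0],"jaw":1},
])

```text
t: 34.77
tool_pos: [0.6475, -0.0909, 0.1108]
ee_rot: [0.127, 0.992, 0.0, -0.001]
force: [0.5, -0.8, -4.4]
width: 0.0698
finger_force: 30.0
```

Request:
drive_tool([
  {"travel":[0,0,2],"dr":[0,0,0],"jaw":1},
  {"travel":[0,0,0],"dr":[0,0,0],"jaw":1},
  {"travel":[0,0,0],"dr":[0,0,0],"jaw":1},
  {"travel":[0,0,0],"dr":[0,0,0],"jaw":1},
])

```text
t: 35.1
tool_pos: [0.6494, -0.0913, 0.1128]
ee_rot: [0.127, 0.992, -0.0, 0.001]
force: [0.7, -0.9, -4.0]
width: 0.0701
finger_force: 30.0
```

Request:
drive_tool([
  {"travel":[0,0,1],"dr":[0,0,0],"jaw":1},
  {"travel":[0,0,1],"dr":[0,0,0],"jaw":1},
  {"travel":[0,0,0],"dr":[0,0,0],"jaw":1},
  {"travel":[0,0,0],"dr":[0,0,0],"jaw":1},
])

```text
t: 35.43
tool_pos: [0.6486, -0.0912, 0.1095]
ee_rot: [0.127, 0.992, -0.0, 0.0]
force: [-0.0, -0.8, -4.6]
width: 0.0699
finger_force: 30.0
```

Request:
drive_tool([
  {"travel":[0,0,1],"dr":[0,0,0],"jaw":1},
  {"travel":[0,0,1],"dr":[0,0,0],"jaw":1},
  {"travel":[0,0,0],"dr":[0,0,0],"jaw":1},
  {"travel":[0,0,0],"dr":[0,0,0],"jaw":1},
])

```text
t: 35.77
tool_pos: [0.6487, -0.0912, 0.1074]
ee_rot: [0.127, 0.992, -0.0, 0.0]
force: [0.3, -0.9, -3.9]
width: 0.0699
finger_force: 30.0
```

Request:
drive_tool([
  {"travel":[0,0,1],"dr":[0,0,0],"jaw":1},
  {"travel":[0,0,1],"dr":[0,0,0],"jaw":1},
  {"travel":[0,0,0],"dr":[0,0,0],"jaw":1},
  {"travel":[0,0,0],"dr":[0,0,0],"jaw":1},
])

```text
t: 36.1
tool_pos: [0.6488, -0.0913, 0.1055]
ee_rot: [0.127, 0.992, -0.0, 0.0]
force: [0.2, -0.8, -3.9]
width: 0.0698
finger_force: 30.0
```

Request:
drive_tool([
  {"travel":[0,0,1],"dr":[0,0,0],"jaw":1},
  {"travel":[0,0,0],"dr":[0,0,0],"jaw":1},
  {"travel":[0,0,0],"dr":[0,0,0],"jaw":1},
])

```text
t: 36.35
tool_pos: [0.6489, -0.0914, 0.1047]
ee_rot: [0.127, 0.992, -0.0, 0.0]
force: [0.6, -1.3, -2.5]
width: 0.0697
finger_force: 30.0
```

Request:
drive_tool([
  {"travel":[0,0,0.6],"dr":[0,0,0],"jaw":1},
  {"travel":[0,0,0],"dr":[0,0,0],"jaw":1},
  {"travel":[0,0,0],"dr":[0,0,0],"jaw":1},
])

```text
t: 36.6
tool_pos: [0.649, -0.0915, 0.1044]
ee_rot: [0.127, 0.992, -0.0, 0.0]
force: [0.4, -3.1, 1.6]
width: 0.0695
finger_force: 30.0
```

Request:
drive_tool([
  {"travel":[0,0,0],"dr":[0,0,0],"jaw":-1},
  {"travel":[0,0,0],"dr":[0,0,0],"jaw":-1},
  {"travel":[0,0,0],"dr":[0,0,0],"jaw":-1},
  {"travel":[0,0,0],"dr":[0,0,0],"jaw":-1},
  {"travel":[0,0,0],"dr":[0,0,0],"jaw":-1},
  {"travel":[0,0,-10],"dr":[0,0,0],"jaw":-1},
  {"travel":[0,0,-25],"dr":[0,0,0],"jaw":-1},
  {"travel":[0,0,-35],"dr":[0,0,0],"jaw":-1},
])

```text
t: 37.27
tool_pos: [0.6462, -0.0905, 0.1712]
ee_rot: [0.127, 0.992, 0.0, -0.003]
force: [1.4, 1.0, -1.0]
width: 0.0927
finger_force: 0.0
```

Request:
drive_tool([
  {"travel":[0,0,-35],"dr":[0,0,0],"jaw":-1},
  {"travel":[0,0,-20],"dr":[0,0,0],"jaw":-1},
  {"travel":[0,0,0],"dr":[0,0,0],"jaw":-1},
  {"travel":[0,0,0],"dr":[0,0,0],"jaw":-1},
  {"travel":[0,0,0],"dr":[0,0,0],"jaw":-1},
])

```text
t: 37.68
tool_pos: [0.6483, -0.091, 0.2284]
ee_rot: [0.127, 0.992, 0.0, -0.0]
force: [-0.1, 0.0, 0.1]
width: 0.0931
finger_force: 0.0
```

```bash
python3 - <<'E'
from h import *
for x,y,zr,zl in((.511,-.417,.053,.09),(.531,.398,.064,.108),(.609,-.246,.093,.145),(.648,-.091,.117,.18)):
    print(x,y); face("scene",x,y,zr-.006,zr+.006);face("scene",x,y,zl-.008,zl+.006,.03)
face("wrist",.648,-.091,.11,.125);face("wrist",.648,-.091,.17,.187)
save(vision.snapshot("scene"),"fin.png");to(0,.5,.3)
E
```

```text
0.511 -0.417
scene n 534 z med/min/max [0.051  0.0471 0.0589] enc [ 0.5118 -0.4166  0.0281] hullfit [ 0.5117 -0.4168  0.0276]
scene n 148 z med/min/max [0.0891 0.0821 0.0929] enc [ 0.5115 -0.4171  0.0135] hullfit [ 0.5112 -0.4171  0.0126]
0.531 0.398
scene n 270 z med/min/max [0.0629 0.058  0.0698] enc [0.532  0.3984 0.0326] hullfit [0.5328 0.398  0.0307]
scene n 75 z med/min/max [0.1066 0.1    0.1103] enc [0.5329 0.3988 0.0147] hullfit [0.5328 0.3979 0.0129]
0.609 -0.246
scene n 627 z med/min/max [0.0924 0.087  0.099 ] enc [ 0.6097 -0.2463  0.0332] hullfit [ 0.6097 -0.2466  0.0326]
scene n 196 z med/min/max [0.1439 0.137  0.1471] enc [ 0.609  -0.2465  0.0181] hullfit [ 0.609  -0.2465  0.0174]
0.648 -0.091
scene n 564 z med/min/max [0.1158 0.111  0.123 ] enc [ 0.6491 -0.0916  0.035 ] hullfit [ 0.6492 -0.0917  0.0345]
scene n 206 z med/min/max [0.1791 0.1722 0.1827] enc [ 0.6491 -0.0917  0.0191] hullfit [ 0.6491 -0.0916  0.0184]
wrist n 3337 z med/min/max [0.1172 0.11   0.125 ] enc [ 0.6477 -0.0897  0.0351] hullfit [ 0.6475 -0.0896  0.0346]
wrist n 1800 z med/min/max [0.181  0.1701 0.1833] enc [ 0.6483 -0.0899  0.0189] hullfit [ 0.6481 -0.09    0.0185]
tcp [ 0.6486 -0.0911  0.2287] tool mm [776.7 408.6 -71.1] t 38.23 q [-0.22  0.28  1.31  0.    1.56 -1.53] tilt [-0.  0. -1.] yaw y [ 0.252  0.968 -0.   ] w 0.093 F [-1.3  0.  -0. ]
```

View pics/fin.png

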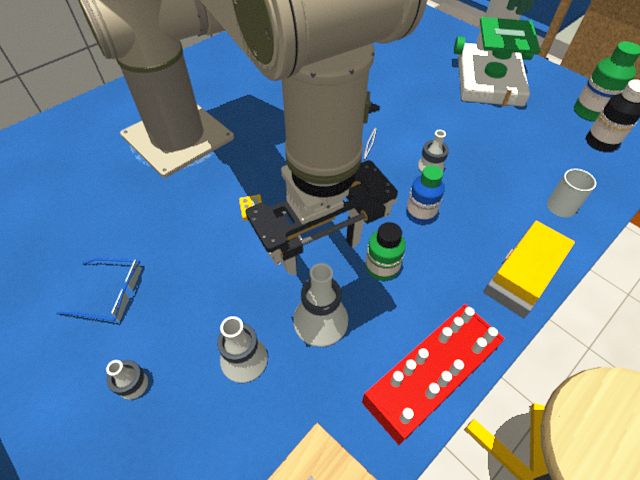

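The final picture shows every ring level on its own flask, at (125,377), (238,342), (320,297) and (434,155). They are concentric to about 1 mm and at seated height, and the gripper is clear at TCP z 0.229.

```bash
python3 -c "
from h import *
print(sign_off())"
```

```text
the job is handed in; nothing more can be done
None
```

All four rings are seated level on their own flasks, the flasks are upright where they stood, and the job was handed in at about 38 s of the 120 s allowed; `sign_off` returned no verdict.

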